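# Sort capped copper mirror discs by drag

## Robot

A 6-joint arm with a two-finger parallel gripper is mounted at the origin on the work surface. World frame = base frame: x ahead of the robot, y to its left, z up, the work surface at z = 0. Lengths are in m, angles in rad, forces in N, time in s.
With the tool pointing down it reaches from about 0.35 to 0.775 m from the base axis. Payload 5.5 kg.
Tool frame: the origin (TCP) lies midway between the tips of the shut fingers; the grasp point (between the pads) lies 19 mm behind it (env.tcp_to_grasp is the distance from the TCP to the grasp point, in m); z points along the fingers, y is the direction in which the jaws open and shut (so a half turn about z gives the same grasp; the last joint's range is limited). The gripper opens to 85 mm and grips with 20 to 120 N. Pads are 22 mm wide; open, the fingers measure 114 mm over their backs; the gripper's body (76 mm by 85 mm) begins 54 mm behind the grasp point. The pads swing forward as they close: fully open they stand 13 mm farther back than shut.
Start: joints at [1.097, 0.313, 0.046, 1.304, 0, 1.431], TCP at [0.188, 0.543, 0.231] pointing down, gripper open.
Joint ranges: [-2.76, 2.76], [-0.86, 1.69], [-1.03, 1.26], [-2.2, 2.34], [-1.47, 1.5], [-3.14, 3.14]. Speed limits (rad/s): [2.57, 2.57, 3.14, 3.14, 3.14, 3.14].

## Interface

Orientations are given as a unit quaternion [w, x, y, z].
In Python, from workcell import get_state, viewer, hand_in, finder, env gives the robot as it stands.
- The arm moves only by the tool arm_command, never from a script. Its argument "motion" is a list of rows, each an object of numbers: "x", "y", "z": the shift along the tool's x, y, z in mm; "rx", "ry", "rz": the turn, a rotation vector about the tool's x, y, z in degrees; "hand": the closure, from -1 (fully open) to 1 (shut). A call has 1 to 10 rows; each row is the pose to reach, as a shift and turn from the pose commanded when the call began, along the tool's axes at that moment; what a row does not reach only later rows make up. A row lasts 1/8 s, in which the tool goes at most 62.5 mm and 10.7 degrees, less where a joint would pass 70% of its speed; a pose out of reach is approached as far as the arm can. A call with a gripper value outside its range is refused whole. The fingers move at their own pace and stop on an object; "force" is the grip in N (left out, the last holds). Time passes only in rows, so rows that repeat a pose let the fingers close. It gives the time, the measured TCP pose, the force and the opening at its end, in the units of the state.
- get_state(): the state, without advancing time (a new reading comes with each control period).
- viewer.read_camera(name): name is "scene" or "top" or "wrist"; returns a dict with "image" (480x640x3 uint8, red, green, blue), "z_map" (480x640 float32, m along the optical axis (not along the pixel's ray), 0 where there is no reading), "intrinsics" (3x3 intrinsics, pixels), "k1" (the pictures are not rectified: a ray, as slopes to the right and down, at radius r is drawn at 1 + k1 r^2 times it, then the intrinsics apply), "rvec" (rotation vector, rad) and "tvec" (3), from world to camera coordinates, as OpenCV has them. Camera axes: x right, y down, z forward; pixel columns grow to the right and rows downward; lengths in m; the calibration is good to about 2 mm. A picture is of the moment at which its call begins.
- hand_in(): hands the job in, once; it reports no verdict.
Trained networks look in a picture, given as the dict that the camera call returned (one of the last four; its "shot" number tells which), for a name from the list of things; names that differ only in an ending like _2 or _b are one class to them, and where a whole thing is asked for, a point or a joint stands for the part that bears it (a point fixed in the world has none). Each returns a list of dicts, best first, with "score" (0 to 1); they miss things now and then, are a little off and sometimes report something else, mostly with a low value. They report only what shows in the picture. A call takes as long as a camera call. They do not tell look-alikes from the thing itself.
- finder.find_in(picture, query): "at" ([column, row] in pixels, amid what is visible of it).
- finder.masks_of(picture, query): "region" (480x640 bool, what is visible of it) and "at" ([column, row] in pixels, amid what is visible of it).
The state is a dict: "clock": time; "joint_pos": joint angles; "qvel": joint speeds; "tau": joint torques, N m; "tcp_pos": TCP position; "orientation": TCP orientation; "wrist_force": force on the tool from outside, world axes, zero at the start; "ft_torque": the same for the moment, N m; "finger_gap": finger opening in m.
Only numpy, scipy, OpenCV 4.12 (cv2) and the standard library are available. Lean on these libraries where they do the work, as an engineer would, in place of code of your own. Each camera call takes 0.05 s, during which the arm holds its last target.

## Task

Slide each of the three capped copper mirror discs along its lane of the steel plate and feel how it drags: push the ones that drag hard (underside still rough ground) fully onto the yellow end, and the ones that glide easily (polished) fully onto the blue end. Slide them only: never lift or tip a cap, and leave the spare capped disc on its stand, the spanner and the bottle where they are.

Things in the scene. Friction and masses are not known exactly. Their poses are not given: they have to be found in the camera images.
- plate: Fixed steel plate, 236 (x) x 380 (y) x 20 mm, origin at the centre of its underside on the bench. Three lanes run along its y, 68 mm wide, centres at x = -76, 0, +76 mm, between slippery white rails 8 mm wide and 10 mm high above the plate face; stops of that height close the lanes at y = -180 and +180 mm. In each lane stands one capped disc, its centre within 25 mm of y = 0.
- zone_yellow: Yellow end of the plate, for rough discs: a painted rectangle over all three lanes, 220 (x) x 100 (y) mm, origin at its centre on the plate face, axes parallel to the plate's. It lies at y = +130 or -130 mm of the plate, varying from run to run. A cap is fully on it when its centre is within 18 mm of this origin along y; against the end stop it is 18 mm past it.
- zone_blue: Blue end of the plate, for polished discs: same size and meaning as the yellow one, at the opposite end.
- cap_a_mid (a point): Lane x = -76 mm: square black cap, 64 x 64 mm, sides parallel to the lane, skirt 3 mm clear of the plate, top 38 mm above it; this point is its centre, 20.5 mm above the plate. Inside, unseen, a loose copper disc (56 mm across, 34 high) carries it and slides with it. Together 0.83 kg, so push low. Slow sliding takes about 0.5 to 0.9 N if polished, 4.3 to 7.3 N if rough; of the three one or two are rough.
- cap_b_mid (a point): The same kind of capped disc, in the middle lane (x = 0). Letters a, b, c tell nothing of the disc inside. If the cap is lifted, it comes off its disc.
- cap_c_mid (a point): The same kind of capped disc, in lane x = +76 mm.
- cap_spare_mid (a point): Spare capped disc of the same kind, rough or polished, on a 90 x 90 x 20 mm aluminium stand to the robot's right; leave it. Origin at the centre of the cap.
- spanner: Steel combination spanner 170 mm long lying on the bench to the robot's left; leave it. Origin at its underside.
- bottle_mid (a point): White bottle with red cap, 60 mm across, 130 mm high, standing on the bench to the robot's left; leave it. Origin half-way up.
Not all that is in view belongs to the job. What is shaped like the part that bears cap_c_mid but green is not meant.

How it is judged:
By the outcome, as a careful person would: the job done as asked, in the order asked, and still so for the second after the job is handed in, with the robot touching nothing.
It also fails if it takes over 66 s, if anything falls off the work surface, if the arm or the gripper's body presses on something with over 40 N, if the wrist force passes 120 N, or if a joint passes its speed limit or range.

## Working session

There is one attempt and no reset: what is moved stays moved. The work goes in short steps, Python scripts to look and compute and a tool call to move; the robot and the scene stay as the last step left them, time stands still between calls to the robot, and variables do not carry over. Pictures are saved under pics/ and viewed, and the job is handed in when it is done.

Besides the shell and the picture viewer there is one more tool, called after ">>>" by a JSON object that holds its "fn" and its "kwargs", one argument or row to a line. arm_command: Moves the arm, as the interface text tells. Its arguments: {"type":"object","properties":{"motion":{"type":"array","items":{"type":"object","properties":{"x":{"type":"number"},"y":{"type":"number"},"z":{"type":"number"},"rx":{"type":"number"},"ry":{"type":"number"},"rz":{"type":"number"},"hand":{"type":"number"}}}},"force":{"type":"number"}},"required":["motion"]}

```bash
mkdir -p pics; ls; cat > h.py <<'E'
import numpy as np, cv2
from workcell import get_state, viewer, hand_in, finder, env
def w(pic,uv,z=None):
    K=pic["intrinsics"];k1=pic["k1"]
    x=(uv[0]-K[0,2])/K[0,0];y=(uv[1]-K[1,2])/K[1,1]
    rd=np.hypot(x,y);r=rd
    for _ in range(20): r=rd/(1+k1*r*r)
    s=r/rd if rd>0 else 1
    d=np.array([x*s,y*s,1.])
    R=cv2.Rodrigues(np.array(pic["rvec"],float))[0];t=np.array(pic["tvec"],float).ravel()
    c=-R.T@t; dw=R.T@d
    if z is None:
        return c+dw*pic["z_map"][int(round(uv[1])),int(round(uv[0]))]
    return c+dw*(z-c[2])/dw[2]
def save(pic,n): cv2.imwrite("pics/"+n+".png",cv2.cvtColor(pic["image"],cv2.COLOR_RGB2BGR))
E
python3 - <<'E'
from h import *
np.set_printoptions(precision=4,suppress=True)
s=get_state()
for k,v in s.items(): print(k,v)
for c in ["scene","top"]:
    p=viewer.read_camera(c);save(p,c+"0")
    for q in ["plate","zone_yellow","zone_blue","cap_a_mid","cap_spare_mid","spanner","bottle_mid"]:
        for f in finder.find_in(p,q)[:6]:
            print(c,q,np.round(f["at"]),round(f["score"],2),w(p,f["at"]))
E
```

```text
pics
clock 0.0
joint_pos [1.0974 0.314  0.045  1.3036 0.     1.4312]
qvel [ 0.0002 -0.0005 -0.0009  0.0005 -0.0008 -0.0018]
tau [  0.0001 -48.0629  29.8532   0.0191  -0.0001   0.    ]
tcp_pos [0.1881 0.5428 0.2304]
orientation [-0.0003  0.1661  0.9861 -0.0009]
wrist_force [ 0.233  -0.2436 -0.5433]
ft_torque [-0.0127 -0.0045 -0.0264]
finger_gap 0.08522040743487777
scene plate [297. 246.] 0.81 [ 0.6198 -0.0399  0.0559]
scene zone_yellow [355. 236.] 0.8 [0.6079 0.1196 0.0232]
scene zone_blue [258. 234.] 0.63 [ 0.5398 -0.1293  0.0229]
scene cap_a_mid [310. 205.] 0.7 [0.5035 0.0223 0.0581]
scene cap_spare_mid [128. 261.] 0.91 [ 0.5673 -0.4577  0.0647]
scene spanner [448. 163.] 0.49 [0.4151 0.463  0.0046]
scene bottle_mid [459. 192.] 0.59 [0.5752 0.4104 0.0851]
top plate [321. 265.] 0.71 [0.5415 0.0013 0.0337]
top zone_yellow [276. 241.] 0.89 [0.6063 0.1189 0.0162]
top zone_blue [368. 265.] 0.83 [ 0.5395 -0.1225  0.0233]
top cap_a_mid [314. 279.] 0.69 [0.5034 0.02   0.0613]
top cap_a_mid [328. 221.] 0.34 [ 0.6511 -0.0183  0.058 ]
top cap_spare_mid [499. 256.] 0.95 [ 0.5546 -0.4532  0.06  ]
top cap_spare_mid [366. 266.] 0.51 [ 0.5381 -0.1152  0.0227]
top cap_spare_mid [136. 318.] 0.2 [ 0.4135  0.483  -0.0013]
top spanner [141. 317.] 0.83 [0.4144 0.4695 0.0031]
top bottle_mid [155. 264.] 0.93 [0.5429 0.4045 0.1028]
top bottle_mid [140. 320.] 0.54 [0.409  0.4713 0.0042]
top bottle_mid [366. 267.] 0.26 [ 0.5334 -0.1162  0.0223]
```

View pics/scene0.png

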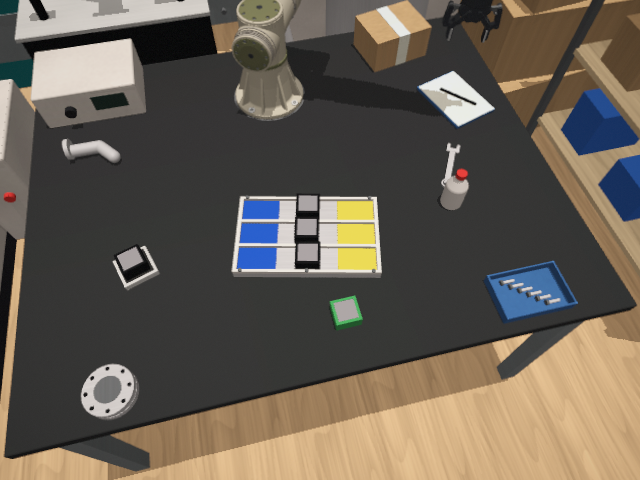

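View pics/top0.png

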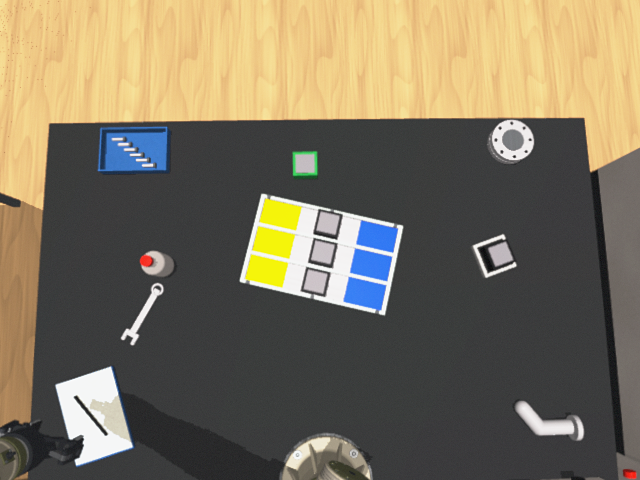

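The overhead view shows the plate with its yellow end on the left at (270,240) and its blue end on the right at (370,265). The three lane caps are at (328,222), (322,252) and (315,281). The green look-alike at (305,163) and the spare at (497,254) stay untouched. Next I'll measure the plate and cap poses.

```bash
cat >> h.py <<'E'
def cloud(p):
    K=p["intrinsics"];h,wd=p["z_map"].shape
    u,v=np.meshgrid(np.arange(wd),np.arange(h))
    x=(u-K[0,2])/K[0,0];y=(v-K[1,2])/K[1,1];rd=np.hypot(x,y);r=rd.copy()
    for _ in range(20): r=rd/(1+p["k1"]*r*r)
    s=np.where(rd>0,r/np.maximum(rd,1e-9),1)
    Z=p["z_map"]; P=np.stack([x*s*Z,y*s*Z,Z],-1)
    R=cv2.Rodrigues(np.array(p["rvec"],float))[0];t=np.array(p["tvec"],float).ravel()
    return (P-t)@R
E
python3 - <<'E'
from h import *
np.set_printoptions(precision=4,suppress=True)
for c in ["top","scene"]:
    p=viewer.read_camera(c);W=cloud(p);im=p["image"].astype(int);ok=p["z_map"]>0
    print(c,p["intrinsics"][0,0],p["k1"])
    near=ok&(abs(W[...,0]-.57)<.2)&(abs(W[...,1])<.27)
    m=near&(W[...,2]>.012)&(W[...,2]<.045)
    m=cv2.morphologyEx(m.astype(np.uint8),cv2.MORPH_CLOSE,np.ones((25,25)))
    n,l,st,_=cv2.connectedComponentsWithStats(m);m=l==1+np.argmax(st[1:,4])
    cs=max(cv2.findContours(m.astype(np.uint8),cv2.RETR_EXTERNAL,cv2.CHAIN_APPROX_NONE)[0],key=cv2.contourArea)
    pts=np.array([w(p,q[0].astype(float),.02 if c=="x" else .022)[:2] for q in cs],np.float32)
    print("rect",cv2.minAreaRect(pts*1000))
    t=near&(W[...,2]>.05)&(W[...,2]<.066)
    n,l,st,ce=cv2.connectedComponentsWithStats(t.astype(np.uint8))
    for i in range(1,n):
        if st[i,4]>60:
            q=np.argwhere(l==i)[:,::-1]
            pts=np.array([w(p,a.astype(float),.058)[:2] for a in q],np.float32)*1000
            print(st[i,4],cv2.minAreaRect(pts),np.median(W[l==i],0))
    for nm,f in [("Y",(im[...,0]>180)&(im[...,2]<90)),("B",(im[...,2]>170)&(im[...,0]<90))]:
        f=f&near; 
        pts=np.array([w(p,a[::-1].astype(float),.02)[:2] for a in np.argwhere(f)],np.float32)*1000
        print(nm,cv2.minAreaRect(pts),pts.mean(0))
E
```

```text
top 470.9773374765867 -0.029897326497116645
rect ((573.115966796875, -1.5360260009765625), (383.2267761230469, 236.70233154296875), 76.08623504638672)
629 ((644.5277099609375, -16.67551040649414), (63.952125549316406, 64.98143768310547), 76.3062973022461) [ 0.6449 -0.0161  0.0579]
620 ((570.9465942382812, -2.5243148803710938), (63.89883804321289, 62.40427017211914), 76.03325653076172) [ 0.571  -0.002   0.0579]
648 ((499.27069091796875, 17.36275863647461), (63.92832565307617, 63.98884582519531), 76.06008911132812) [0.4986 0.0172 0.0582]
Y ((604.0686645507812, 124.59516143798828), (97.82682800292969, 218.2272186279297), 76.05581665039062) [602.9364 124.862 ]
B ((541.2125244140625, -128.47360229492188), (96.73594665527344, 217.5927276611328), 76.00421142578125) [ 539.8436 -128.37  ]
scene 480.01071518143186 0.024085035057415802
rect ((569.3695678710938, -1.4713897705078125), (383.7236633300781, 253.18353271484375), 75.74996185302734)
494 ((500.640869140625, 15.538082122802734), (62.28125, 69.14640808105469), 76.53569793701172) [0.5013 0.0166 0.0587]
527 ((572.917724609375, -4.272853851318359), (62.17985153198242, 68.04401397705078), 76.36935424804688) [ 0.5732 -0.0031  0.0588]
610 ((646.7568359375, -17.523967742919922), (63.61727523803711, 69.76437377929688), 76.4594497680664) [ 0.6471 -0.0169  0.0586]
Y ((596.642822265625, 125.19503784179688), (97.10914611816406, 211.33847045898438), 76.2752914428711) [601.4191 124.0819]
B ((535.4078369140625, -127.78871154785156), (98.40742492675781, 212.1822509765625), 76.127685546875) [ 540.2599 -129.1067]
```

>>> {"fn": "arm_command", "kwargs": {
  "motion": [
    {"x": -466,"y": -395,"rz": -5.2,"hand": -1},
    {"x": -466,"y": -395,"rz": -5.2},
    {"x": -466,"y": -395,"rz": -5.2},
    {"x": -466,"y": -395,"rz": -5.2},
    {"x": -466,"y": -395,"rz": -5.2},
    {"x": -466,"y": -395,"rz": -5.2},
    {"x": -466,"y": -395,"rz": -5.2},
    {"x": -466,"y": -395,"rz": -5.2},
    {"x": -466,"y": -395,"rz": -5.2},
    {"x": -466,"y": -395,"rz": -5.2}
  ]
}}

```text
invalid input at $.motion[0]: expected keys x, y, z, rx, ry, rz, hand
```

>>> {"fn": "arm_command", "kwargs": {
  "motion": [
    {"x": 0},
    {"x": 0}
  ]
}}

```text
invalid input at $.motion[0]: expected keys x, y, z, rx, ry, rz, hand
```

```bash
cat >> h.py <<'E'
from scipy.spatial.transform import Rotation as Ro
C=np.array([572.8,-1.8]);ANG=np.radians(76.05)
U=np.array([np.cos(ANG),np.sin(ANG)]);E_=np.array([U[1],-U[0]])
def st():
    s=get_state();q=s["orientation"];R=Ro.from_quat([q[1],q[2],q[3],q[0]]).as_matrix()
    T=np.array(s["tcp_pos"])*1000
    d=T[:2]-C
    print("t %.2f plate x %.1f y %.1f z %.1f"%(s["clock"],d@E_,d@U,T[2]),"yaw err",np.round(np.degrees(np.arctan2(R[1,1],R[0,1]))-76.05,2),"tz",np.round(R[:,2],4),"gap %.4f"%s["finger_gap"])
    F=np.array(s["wrist_force"]);print("F plate",np.round([F[:2]@E_,F[:2]@U,F[2]],2))
    return s,R,T
E
python3 - <<'E'
from h import *
st()
p=viewer.read_camera("wrist");save(p,"wrist1")
E
```

```text
t 0.90 plate x -504.4 y 436.4 z 231.4 yaw err -5.18 tz [ 1.e-04  2.e-04 -1.e+00] gap 0.0856
F plate [-0.21 -0.36  0.09]
```

>>> {"fn": "arm_command", "kwargs": {
  "motion": [
    {"x": -466,"y": -395,"z": 0,"rx": 0,"ry": 0,"rz": -5.2,"hand": -1},
    {"x": -466,"y": -395,"z": 0,"rx": 0,"ry": 0,"rz": -5.2,"hand": -1},
    {"x": -466,"y": -395,"z": 0,"rx": 0,"ry": 0,"rz": -5.2,"hand": -1},
    {"x": -466,"y": -395,"z": 0,"rx": 0,"ry": 0,"rz": -5.2,"hand": -1},
    {"x": -466,"y": -395,"z": 0,"rx": 0,"ry": 0,"rz": -5.2,"hand": -1},
    {"x": -466,"y": -395,"z": 0,"rx": 0,"ry": 0,"rz": -5.2,"hand": -1},
    {"x": -466,"y": -395,"z": 0,"rx": 0,"ry": 0,"rz": -5.2,"hand": -1},
    {"x": -466,"y": -395,"z": 0,"rx": 0,"ry": 0,"rz": -5.2,"hand": -1},
    {"x": -466,"y": -395,"z": 0,"rx": 0,"ry": 0,"rz": -5.2,"hand": -1},
    {"x": -466,"y": -395,"z": 0,"rx": 0,"ry": 0,"rz": -5.2,"hand": -1}
  ]
}}

```text
clock: 2.2
tcp_pos: [0.5004, 0.015, 0.2315]
orientation: [0.0, 0.122, 0.993, 0.0]
wrist_force: [0.5, 0.5, 0.7]
finger_gap: 0.0854
```

```bash
python3 - <<'E'
from h import *
st()
E
```

```text
t 2.20 plate x -74.3 y -1.2 z 231.5 yaw err -0.07 tz [ 0.001 -0.    -1.   ] gap 0.0854
F plate [0.36 0.56 0.71]
```

>>> {"fn": "arm_command", "kwargs": {
  "motion": [
    {"x": 2,"y": 2,"z": 60,"rx": 0,"ry": 0,"rz": 0,"hand": -1},
    {"x": 2,"y": 2,"z": 115,"rx": 0,"ry": 0,"rz": 0,"hand": -1},
    {"x": 2,"y": 2,"z": 130,"rx": 0,"ry": 0,"rz": 0,"hand": -1},
    {"x": 2,"y": 2,"z": 130,"rx": 0,"ry": 0,"rz": 0,"hand": -1}
  ]
}}

```text
clock: 2.7
tcp_pos: [0.4976, 0.02, 0.1014]
orientation: [-0.001, 0.121, 0.993, 0.0]
wrist_force: [1.0, 0.7, 0.2]
finger_gap: 0.0853
```

```bash
python3 - <<'E'
from h import *
st()
p=viewer.read_camera("wrist");save(p,"wrist2")
p=viewer.read_camera("scene");cv2.imwrite("pics/scene2.png",cv2.resize(p["image"][100:340,180:500,::-1],None,fx=2.4,fy=2.4))
E
```

```text
t 2.70 plate x -78.2 y 3.0 z 101.4 yaw err 0.04 tz [-1.1e-03  2.0e-04 -1.0e+00] gap 0.0853
F plate [0.83 0.9  0.17]
```

View pics/wrist2.png

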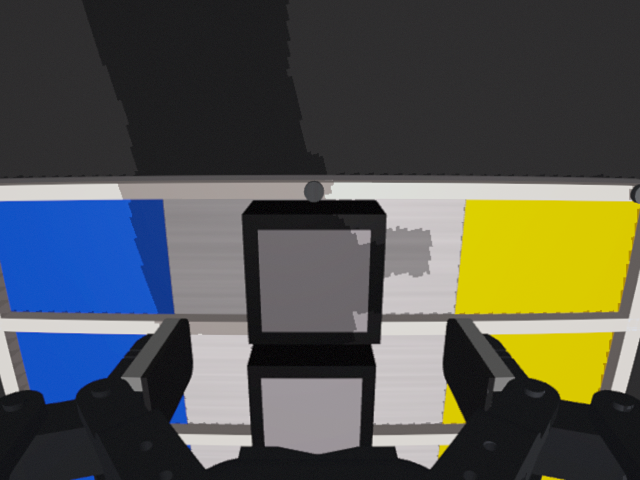

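View pics/scene2.png

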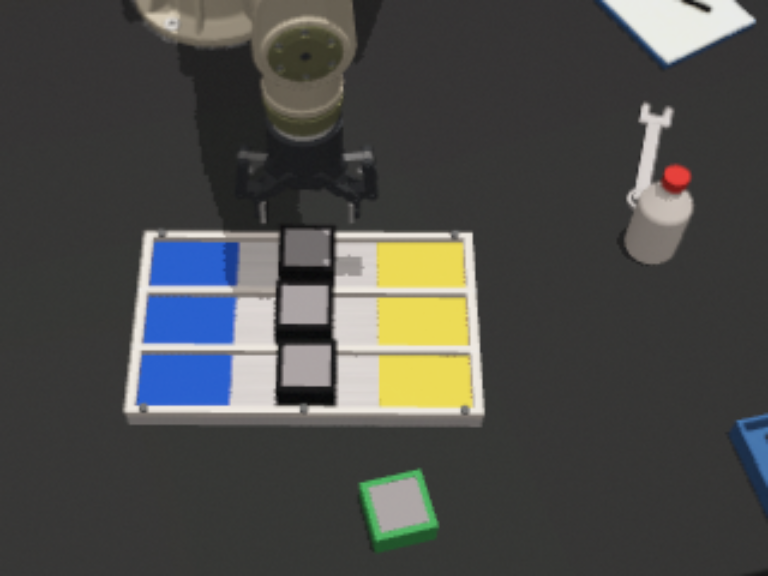

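The wrist view shows the open fingers at x≈165 and 470, which straddle cap a's column (centre x≈315) evenly along the lane. I'm lowering around it.

>>> {"fn": "arm_command", "kwargs": {
  "motion": [
    {"x": -1,"y": -1,"z": 20,"rx": 0,"ry": 0,"rz": 0,"hand": -1},
    {"x": -1,"y": -1,"z": 40,"rx": 0,"ry": 0,"rz": 0,"hand": -1},
    {"x": -1,"y": -1,"z": 55,"rx": 0,"ry": 0,"rz": 0,"hand": -1},
    {"x": -1,"y": -1,"z": 65,"rx": 0,"ry": 0,"rz": 0,"hand": -1},
    {"x": -1,"y": -1,"z": 72,"rx": 0,"ry": 0,"rz": 0,"hand": -1},
    {"x": -1,"y": -1,"z": 79,"rx": 0,"ry": 0,"rz": 0,"hand": -1},
    {"x": -1,"y": -1,"z": 84,"rx": 0,"ry": 0,"rz": 0,"hand": -1},
    {"x": -1,"y": -1,"z": 84,"rx": 0,"ry": 0,"rz": 0,"hand": -1},
    {"x": -1,"y": -1,"z": 84,"rx": 0,"ry": 0,"rz": 0,"hand": -1}
  ]
}}

```text
clock: 3.92
tcp_pos: [0.4987, 0.0186, 0.0174]
orientation: [0.0, 0.121, 0.993, 0.0]
wrist_force: [-0.0, 0.1, 1.0]
finger_gap: 0.0854
```

```bash
python3 - <<'E'
from h import *
st()
p=viewer.read_camera("wrist");save(p,"wrist3")
for i in range(3):
  p=viewer.read_camera("top"); s=get_state();F=np.array(s["wrist_force"]);print(np.round([F[:2]@E_,F[:2]@U,F[2]],2))
E
```

```text
t 3.92 plate x -76.8 y 1.9 z 17.4 yaw err 0.02 tz [ 3.e-04  1.e-04 -1.e+00] gap 0.0854
F plate [-0.04  0.11  0.99]
[ 0.03 -0.41  0.27]
[-0.01 -0.    0.53]
[-0.12  0.03 -0.52]
```

View pics/wrist3.png

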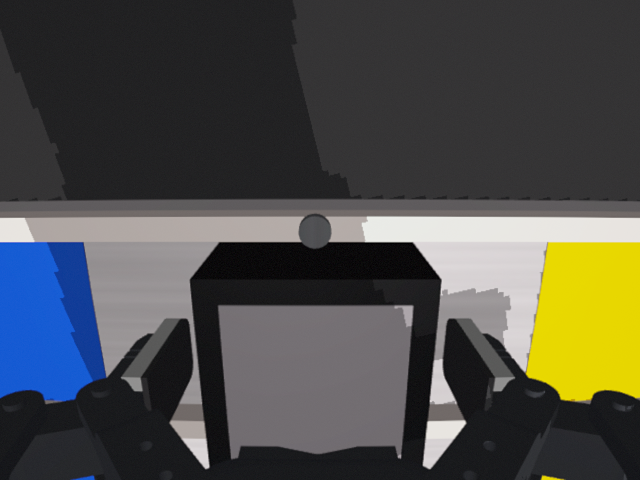

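>>> {"fn": "arm_command", "kwargs": {
  "motion": [
    {"x": -1,"y": 3,"z": 3,"rx": 0,"ry": 0,"rz": 0,"hand": -1},
    {"x": -1,"y": 6,"z": 3,"rx": 0,"ry": 0,"rz": 0,"hand": -1},
    {"x": -1,"y": 9,"z": 3,"rx": 0,"ry": 0,"rz": 0,"hand": -1},
    {"x": -1,"y": 12,"z": 3,"rx": 0,"ry": 0,"rz": 0,"hand": -1},
    {"x": -1,"y": 15,"z": 3,"rx": 0,"ry": 0,"rz": 0,"hand": -1},
    {"x": -1,"y": 18,"z": 3,"rx": 0,"ry": 0,"rz": 0,"hand": -1},
    {"x": -1,"y": 21,"z": 3,"rx": 0,"ry": 0,"rz": 0,"hand": -1}
  ]
}}

```text
clock: 5.0
tcp_pos: [0.5046, 0.0389, 0.0143]
orientation: [-0.0, 0.121, 0.993, -0.0]
wrist_force: [-0.7, -1.1, -0.0]
finger_gap: 0.085
```

>>> {"fn": "arm_command", "kwargs": {
  "motion": [
    {"x": 0,"y": 3,"z": 0,"rx": 0,"ry": 0,"rz": 0,"hand": -1},
    {"x": 0,"y": 6,"z": 0,"rx": 0,"ry": 0,"rz": 0,"hand": -1}
  ]
}}

```text
clock: 5.25
tcp_pos: [0.506, 0.0448, 0.0143]
orientation: [-0.0, 0.121, 0.993, 0.0]
wrist_force: [-0.4, -1.9, 0.2]
finger_gap: 0.0852
```

>>> {"fn": "arm_command", "kwargs": {
  "motion": [
    {"x": 0,"y": 3,"z": 0,"rx": 0,"ry": 0,"rz": 0,"hand": -1},
    {"x": 0,"y": 6,"z": 0,"rx": 0,"ry": 0,"rz": 0,"hand": -1}
  ]
}}

```text
clock: 5.5
tcp_pos: [0.5075, 0.0506, 0.0143]
orientation: [-0.0, 0.121, 0.993, 0.0]
wrist_force: [-0.5, -2.1, 0.3]
finger_gap: 0.0857
```

>>> {"fn": "arm_command", "kwargs": {
  "motion": [
    {"x": 0,"y": 3,"z": 0,"rx": 0,"ry": 0,"rz": 0,"hand": -1},
    {"x": 0,"y": 6,"z": 0,"rx": 0,"ry": 0,"rz": 0,"hand": -1}
  ]
}}

```text
clock: 5.75
tcp_pos: [0.509, 0.0565, 0.0143]
orientation: [0.0, 0.121, 0.993, 0.0]
wrist_force: [-0.5, -2.6, -0.1]
finger_gap: 0.0855
```

```bash
python3 - <<'E'
from h import *
st()
p=viewer.read_camera("wrist");save(p,"wrist4")
st()
E
```

```text
t 5.75 plate x -76.0 y 41.2 z 14.3 yaw err 0.02 tz [ 1.e-04  1.e-04 -1.e+00] gap 0.0855
F plate [ 0.13 -2.61 -0.06]
t 5.80 plate x -76.0 y 41.5 z 14.3 yaw err 0.04 tz [ 1.e-04  6.e-04 -1.e+00] gap 0.0855
F plate [ 0.28 -1.25  0.77]
```

View pics/wrist4.png

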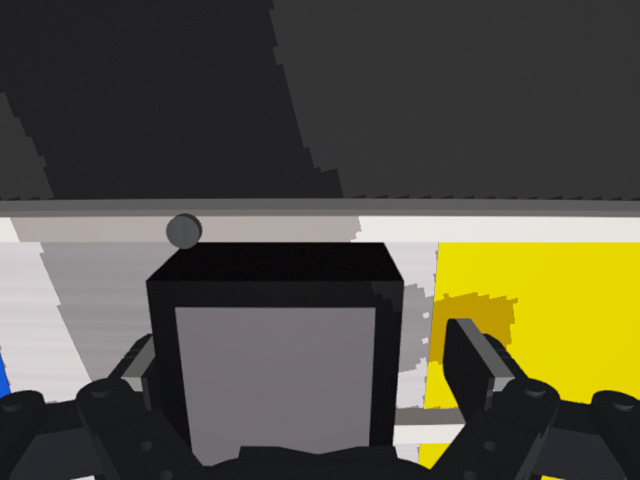

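Cap a slides with the rear finger, but 1–2.6 N and rising fits neither class. I need a longer steady push.

>>> {"fn": "arm_command", "kwargs": {
  "motion": [
    {"x": 0,"y": 1,"z": 0,"rx": 0,"ry": 0,"rz": 0,"hand": -1},
    {"x": 0,"y": 2,"z": 0,"rx": 0,"ry": 0,"rz": 0,"hand": -1},
    {"x": 0,"y": 3,"z": 0,"rx": 0,"ry": 0,"rz": 0,"hand": -1},
    {"x": 0,"y": 4,"z": 0,"rx": 0,"ry": 0,"rz": 0,"hand": -1},
    {"x": 0,"y": 5,"z": 0,"rx": 0,"ry": 0,"rz": 0,"hand": -1},
    {"x": 0,"y": 6,"z": 0,"rx": 0,"ry": 0,"rz": 0,"hand": -1}
  ]
}}

```text
clock: 6.55
tcp_pos: [0.5104, 0.0621, 0.0143]
orientation: [0.0, 0.121, 0.993, 0.0]
wrist_force: [-0.3, -2.5, -0.6]
finger_gap: 0.0852
```

>>> {"fn": "arm_command", "kwargs": {
  "motion": [
    {"x": 0,"y": 1,"z": 0,"rx": 0,"ry": 0,"rz": 0,"hand": -1},
    {"x": 0,"y": 2,"z": 0,"rx": 0,"ry": 0,"rz": 0,"hand": -1}
  ]
}}

```text
clock: 6.8
tcp_pos: [0.5108, 0.0641, 0.0143]
orientation: [0.0, 0.121, 0.993, 0.0]
wrist_force: [-1.0, -1.6, 0.2]
finger_gap: 0.0854
```

>>> {"fn": "arm_command", "kwargs": {
  "motion": [
    {"x": 0,"y": 1,"z": 0,"rx": 0,"ry": 0,"rz": 0,"hand": -1},
    {"x": 0,"y": 2,"z": 0,"rx": 0,"ry": 0,"rz": 0,"hand": -1}
  ]
}}

```text
clock: 7.05
tcp_pos: [0.5114, 0.066, 0.0143]
orientation: [0.0, 0.121, 0.993, 0.0]
wrist_force: [-1.2, -1.9, -0.5]
finger_gap: 0.0856
```

>>> {"fn": "arm_command", "kwargs": {
  "motion": [
    {"x": 0,"y": 1,"z": 0,"rx": 0,"ry": 0,"rz": 0,"hand": -1},
    {"x": 0,"y": 2,"z": 0,"rx": 0,"ry": 0,"rz": 0,"hand": -1}
  ]
}}

```text
clock: 7.3
tcp_pos: [0.5118, 0.068, 0.0143]
orientation: [-0.0, 0.121, 0.993, 0.0]
wrist_force: [-0.4, -1.4, -0.4]
finger_gap: 0.0854
```

```bash
python3 - <<'E'
from h import *
st()
for i in range(4):
    viewer.read_camera("wrist"); st()
E
```

```text
t 7.30 plate x -76.0 y 53.0 z 14.3 yaw err 0.02 tz [-0.e+00  1.e-04 -1.e+00] gap 0.0854
F plate [-0.06 -1.45 -0.37]
t 7.35 plate x -76.0 y 53.2 z 14.3 yaw err 0.03 tz [ 2.e-04  2.e-04 -1.e+00] gap 0.0855
F plate [-0.37 -1.95  1.02]
t 7.40 plate x -76.0 y 53.1 z 14.3 yaw err 0.03 tz [ 1.e-04  3.e-04 -1.e+00] gap 0.0854
F plate [ 0.14 -1.63 -0.01]
t 7.45 plate x -76.0 y 53.1 z 14.3 yaw err 0.03 tz [ 0.e+00  4.e-04 -1.e+00] gap 0.0855
F plate [-0.   -0.6   0.09]
t 7.50 plate x -76.0 y 53.1 z 14.3 yaw err 0.03 tz [ 1.e-04  4.e-04 -1.e+00] gap 0.0852
F plate [ 0.08 -0.7  -0.66]
```

Still about 1.5–2 N, which may be sensor bias. I'll back off to read the free-space value, then push the other way and compare.

>>> {"fn": "arm_command", "kwargs": {
  "motion": [
    {"x": 0,"y": -4,"z": 0,"rx": 0,"ry": 0,"rz": 0,"hand": -1},
    {"x": 0,"y": -10,"z": 0,"rx": 0,"ry": 0,"rz": 0,"hand": -1},
    {"x": 0,"y": -10,"z": 0,"rx": 0,"ry": 0,"rz": 0,"hand": -1},
    {"x": 0,"y": -10,"z": 0,"rx": 0,"ry": 0,"rz": 0,"hand": -1}
  ]
}}

```text
clock: 8.0
tcp_pos: [0.5094, 0.0581, 0.0143]
orientation: [0.0, 0.121, 0.993, 0.0]
wrist_force: [-0.4, 0.3, 0.2]
finger_gap: 0.0851
```

```bash
cat >> h.py <<'E'
def favg(n=3):
    f=[]
    for i in range(n):
        F=np.array(get_state()["wrist_force"]);f.append([F[:2]@E_,F[:2]@U,F[2]]); viewer.read_camera("wrist")
    f=np.array(f);print("avg",f.mean(0).round(2),"Fy",f[:,1].round(2))
E
python3 -c "
from h import *
st();favg(4)"
```

```text
t 8.00 plate x -75.9 y 42.9 z 14.3 yaw err 0.01 tz [ 2.e-04  2.e-04 -1.e+00] gap 0.0851
F plate [-0.43  0.21  0.23]
avg [-0.19  0.06  0.03] Fy [ 0.21 -0.16 -0.02  0.21]
```

>>> {"fn": "arm_command", "kwargs": {
  "motion": [
    {"x": 0,"y": -3,"z": 0,"rx": 0,"ry": 0,"rz": 0,"hand": -1},
    {"x": 0,"y": -6,"z": 0,"rx": 0,"ry": 0,"rz": 0,"hand": -1},
    {"x": 0,"y": -9,"z": 0,"rx": 0,"ry": 0,"rz": 0,"hand": -1},
    {"x": 0,"y": -12,"z": 0,"rx": 0,"ry": 0,"rz": 0,"hand": -1},
    {"x": 0,"y": -14,"z": 0,"rx": 0,"ry": 0,"rz": 0,"hand": -1},
    {"x": 0,"y": -16,"z": 0,"rx": 0,"ry": 0,"rz": 0,"hand": -1}
  ]
}}

```text
clock: 8.95
tcp_pos: [0.5056, 0.0428, 0.0143]
orientation: [0.0, 0.121, 0.993, 0.0]
wrist_force: [0.6, 1.2, -0.5]
finger_gap: 0.0851
```

>>> {"fn": "arm_command", "kwargs": {
  "motion": [
    {"x": 0,"y": -2,"z": 0,"rx": 0,"ry": 0,"rz": 0,"hand": -1},
    {"x": 0,"y": -4,"z": 0,"rx": 0,"ry": 0,"rz": 0,"hand": -1}
  ]
}}

```text
clock: 9.2
tcp_pos: [0.5046, 0.0388, 0.0143]
orientation: [0.0, 0.121, 0.993, 0.0]
wrist_force: [-0.2, 1.6, -0.2]
finger_gap: 0.0857
```

>>> {"fn": "arm_command", "kwargs": {
  "motion": [
    {"x": 0,"y": -2,"z": 0,"rx": 0,"ry": 0,"rz": 0,"hand": -1},
    {"x": 0,"y": -4,"z": 0,"rx": 0,"ry": 0,"rz": 0,"hand": -1}
  ]
}}

```text
clock: 9.45
tcp_pos: [0.5036, 0.0348, 0.0143]
orientation: [0.0, 0.121, 0.993, 0.0]
wrist_force: [0.2, 1.7, -0.9]
finger_gap: 0.0854
```

>>> {"fn": "arm_command", "kwargs": {
  "motion": [
    {"x": 0,"y": -2,"z": 0,"rx": 0,"ry": 0,"rz": 0,"hand": -1},
    {"x": 0,"y": -4,"z": 0,"rx": 0,"ry": 0,"rz": 0,"hand": -1}
  ]
}}

```text
clock: 9.7
tcp_pos: [0.5027, 0.0309, 0.0143]
orientation: [0.0, 0.121, 0.993, 0.0]
wrist_force: [0.3, 2.3, 0.4]
finger_gap: 0.0856
```

>>> {"fn": "arm_command", "kwargs": {
  "motion": [
    {"x": 0,"y": -2,"z": 0,"rx": 0,"ry": 0,"rz": 0,"hand": -1},
    {"x": 0,"y": -4,"z": 0,"rx": 0,"ry": 0,"rz": 0,"hand": -1}
  ]
}}

```text
clock: 9.95
tcp_pos: [0.5017, 0.027, 0.0143]
orientation: [0.0, 0.121, 0.993, 0.0]
wrist_force: [1.0, 1.8, 0.6]
finger_gap: 0.0857
```

```bash
python3 -c "
from h import *
p=viewer.read_camera('wrist');save(p,'wrist5')
st();favg(4)"
```

```text
t 10.00 plate x -76.0 y 10.6 z 14.3 yaw err 0.01 tz [ 0.e+00 -2.e-04 -1.e+00] gap 0.0852
F plate [0.21 1.77 0.47]
avg [0.14 0.74 0.37] Fy [ 1.77  1.03  0.21 -0.03]
```

View pics/wrist5.png

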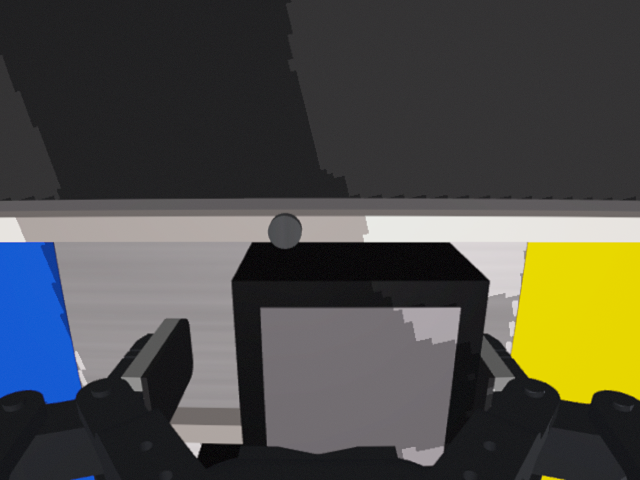

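>>> {"fn": "arm_command", "kwargs": {
  "motion": [
    {"x": 0,"y": -1,"z": 0,"rx": 0,"ry": 0,"rz": 0,"hand": -1},
    {"x": 0,"y": -1.5,"z": 0,"rx": 0,"ry": 0,"rz": 0,"hand": -1},
    {"x": 0,"y": -2,"z": 0,"rx": 0,"ry": 0,"rz": 0,"hand": -1},
    {"x": 0,"y": -2.5,"z": 0,"rx": 0,"ry": 0,"rz": 0,"hand": -1},
    {"x": 0,"y": -3,"z": 0,"rx": 0,"ry": 0,"rz": 0,"hand": -1},
    {"x": 0,"y": -3.5,"z": 0,"rx": 0,"ry": 0,"rz": 0,"hand": -1}
  ]
}}

```text
clock: 10.95
tcp_pos: [0.5008, 0.0237, 0.0142]
orientation: [-0.0, 0.121, 0.993, 0.0]
wrist_force: [0.8, 1.4, -0.4]
finger_gap: 0.0854
```

>>> {"fn": "arm_command", "kwargs": {
  "motion": [
    {"x": 0,"y": -0.5,"z": 0,"rx": 0,"ry": 0,"rz": 0,"hand": -1}
  ]
}}

```text
clock: 11.08
tcp_pos: [0.5007, 0.0233, 0.0143]
orientation: [-0.0, 0.121, 0.993, 0.0]
wrist_force: [0.8, 1.1, -0.4]
finger_gap: 0.0853
```

>>> {"fn": "arm_command", "kwargs": {
  "motion": [
    {"x": 0,"y": -0.5,"z": 0,"rx": 0,"ry": 0,"rz": 0,"hand": -1}
  ]
}}

```text
clock: 11.2
tcp_pos: [0.5006, 0.0227, 0.0143]
orientation: [-0.0, 0.121, 0.993, 0.0]
wrist_force: [0.3, 1.5, -1.5]
finger_gap: 0.0855
```

>>> {"fn": "arm_command", "kwargs": {
  "motion": [
    {"x": 0,"y": -0.5,"z": 0,"rx": 0,"ry": 0,"rz": 0,"hand": -1}
  ]
}}

```text
clock: 11.32
tcp_pos: [0.5005, 0.0222, 0.0143]
orientation: [-0.0, 0.121, 0.993, 0.0]
wrist_force: [0.6, 1.8, -0.8]
finger_gap: 0.0852
```

>>> {"fn": "arm_command", "kwargs": {
  "motion": [
    {"x": 0,"y": -0.5,"z": 0,"rx": 0,"ry": 0,"rz": 0,"hand": -1}
  ]
}}

```text
clock: 11.45
tcp_pos: [0.5003, 0.0218, 0.0143]
orientation: [-0.0, 0.121, 0.993, 0.0]
wrist_force: [-0.4, 0.8, -0.9]
finger_gap: 0.0853
```

```bash
python3 -c "
from h import *
st()"
```

```text
t 11.45 plate x -76.0 y 5.4 z 14.3 yaw err 0.02 tz [-0.e+00  1.e-04 -1.e+00] gap 0.0853
F plate [-0.55  0.7  -0.86]
```

Cap a reads about 1.3 N at 4 mm/s and clearly below 4.3 N, so it is probably polished. I'll feel b for comparison before deciding.

>>> {"fn": "arm_command", "kwargs": {
  "motion": [
    {"x": 0,"y": 8,"z": 0,"rx": 0,"ry": 0,"rz": 0,"hand": -1},
    {"x": 0,"y": 10,"z": -30,"rx": 0,"ry": 0,"rz": 0,"hand": -1},
    {"x": 0,"y": 10,"z": -58,"rx": 0,"ry": 0,"rz": 0,"hand": -1},
    {"x": -30,"y": 0,"z": -60,"rx": 0,"ry": 0,"rz": 0,"hand": -1},
    {"x": -76,"y": -7,"z": -60,"rx": 0,"ry": 0,"rz": 0,"hand": -1},
    {"x": -76,"y": -7,"z": -60,"rx": 0,"ry": 0,"rz": 0,"hand": -1},
    {"x": -76,"y": -7,"z": -60,"rx": 0,"ry": 0,"rz": 0,"hand": -1}
  ]
}}

```text
clock: 12.32
tcp_pos: [0.5716, -0.003, 0.0738]
orientation: [-0.001, 0.121, 0.993, -0.0]
wrist_force: [0.1, -0.1, 0.7]
finger_gap: 0.0857
```

```bash
python3 - <<'E'
from h import *
st()
p=viewer.read_camera("wrist");save(p,"wrist6");st()
E
```

```text
t 12.32 plate x -0.9 y -1.4 z 73.8 yaw err 0.02 tz [-1.7e-03  2.0e-04 -1.0e+00] gap 0.0857
F plate [ 0.17 -0.06  0.69]
t 12.38 plate x -1.3 y -1.4 z 73.8 yaw err 0.04 tz [-1.9e-03  2.0e-04 -1.0e+00] gap 0.0851
F plate [-0.38  0.84  0.21]
```

View pics/wrist6.png

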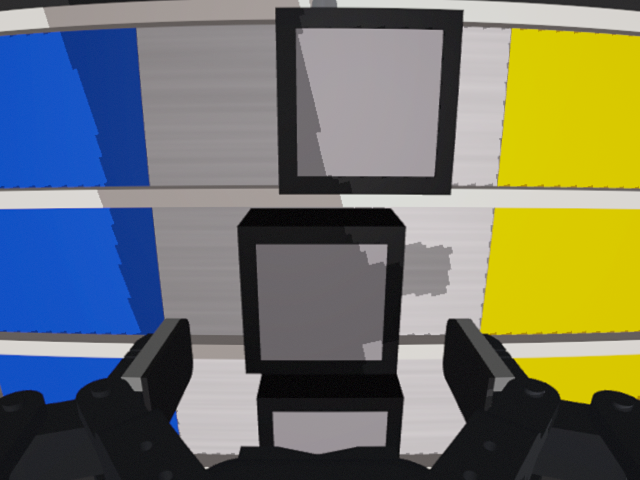

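Cap a sits flat at (370,100). Cap b at (320,300) is centred between the fingers at (165 and 470). Descending on b, then feeling.

>>> {"fn": "arm_command", "kwargs": {
  "motion": [
    {"x": 0,"y": 0,"z": 12,"rx": 0,"ry": 0,"rz": 0,"hand": -1},
    {"x": 0,"y": 0,"z": 24,"rx": 0,"ry": 0,"rz": 0,"hand": -1},
    {"x": 0,"y": 0,"z": 36,"rx": 0,"ry": 0,"rz": 0,"hand": -1},
    {"x": 0,"y": 0,"z": 46,"rx": 0,"ry": 0,"rz": 0,"hand": -1},
    {"x": 0,"y": 0,"z": 54,"rx": 0,"ry": 0,"rz": 0,"hand": -1},
    {"x": 0,"y": 2,"z": 59,"rx": 0,"ry": 0,"rz": 0,"hand": -1},
    {"x": 0,"y": 5,"z": 59,"rx": 0,"ry": 0,"rz": 0,"hand": -1},
    {"x": 0,"y": 8,"z": 59,"rx": 0,"ry": 0,"rz": 0,"hand": -1},
    {"x": 0,"y": 11,"z": 59,"rx": 0,"ry": 0,"rz": 0,"hand": -1},
    {"x": 0,"y": 14,"z": 59,"rx": 0,"ry": 0,"rz": 0,"hand": -1}
  ]
}}

```text
clock: 13.62
tcp_pos: [0.576, 0.0098, 0.0156]
orientation: [0.0, 0.121, 0.993, -0.001]
wrist_force: [-1.2, -5.4, 1.1]
finger_gap: 0.0859
```

>>> {"fn": "arm_command", "kwargs": {
  "motion": [
    {"x": 0,"y": 2,"z": 0,"rx": 0,"ry": 0,"rz": 0,"hand": -1},
    {"x": 0,"y": 4,"z": 0,"rx": 0,"ry": 0,"rz": 0,"hand": -1}
  ]
}}

```text
clock: 13.88
tcp_pos: [0.5767, 0.0128, 0.0156]
orientation: [0.0, 0.122, 0.993, -0.001]
wrist_force: [-1.0, -5.6, 1.9]
finger_gap: 0.0854
```

>>> {"fn": "arm_command", "kwargs": {
  "motion": [
    {"x": 0,"y": 2,"z": 0,"rx": 0,"ry": 0,"rz": 0,"hand": -1},
    {"x": 0,"y": 4,"z": 0,"rx": 0,"ry": 0,"rz": 0,"hand": -1}
  ]
}}

```text
clock: 14.12
tcp_pos: [0.5777, 0.0166, 0.0156]
orientation: [0.0, 0.122, 0.993, -0.001]
wrist_force: [-0.8, -5.4, 2.1]
finger_gap: 0.0855
```

>>> {"fn": "arm_command", "kwargs": {
  "motion": [
    {"x": 0,"y": 2,"z": 0,"rx": 0,"ry": 0,"rz": 0,"hand": -1},
    {"x": 0,"y": 4,"z": 0,"rx": 0,"ry": 0,"rz": 0,"hand": -1}
  ]
}}

```text
clock: 14.38
tcp_pos: [0.5786, 0.0205, 0.0156]
orientation: [0.0, 0.122, 0.993, -0.001]
wrist_force: [-1.6, -6.8, 1.4]
finger_gap: 0.0856
```

>>> {"fn": "arm_command", "kwargs": {
  "motion": [
    {"x": 0,"y": 2,"z": 0,"rx": 0,"ry": 0,"rz": 0,"hand": -1},
    {"x": 0,"y": 4,"z": 0,"rx": 0,"ry": 0,"rz": 0,"hand": -1}
  ]
}}

```text
clock: 14.62
tcp_pos: [0.5796, 0.0244, 0.0156]
orientation: [0.0, 0.122, 0.993, -0.001]
wrist_force: [-1.9, -5.9, 1.1]
finger_gap: 0.0853
```

```bash
python3 -c "
from h import *
st();favg(4)
p=viewer.read_camera('wrist');save(p,'wrist7')"
```

```text
t 14.62 plate x 0.3 y 27.0 z 15.6 yaw err -0.05 tz [-2.0e-04 -2.9e-03 -1.0e+00] gap 0.0853
F plate [-0.42 -6.23  1.08]
avg [-0.14 -5.48  1.56] Fy [-6.23 -5.03 -4.58 -6.08]
```

View pics/wrist7.png

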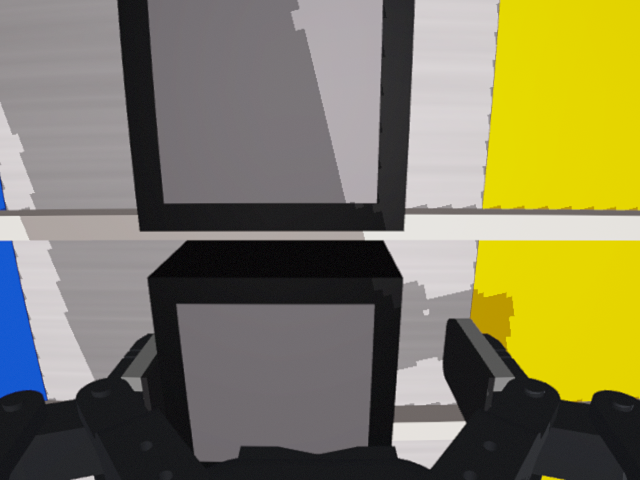

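b drags at about 5.8 N against about 1.5 N for a, so b is rough and goes to yellow. First I back off 3 mm and raise 8 mm, so the leading finger clears the end stop.

>>> {"fn": "arm_command", "kwargs": {
  "motion": [
    {"x": 0,"y": -4,"z": 0,"rx": 0,"ry": 0,"rz": 0,"hand": -1},
    {"x": 0,"y": -4,"z": -8,"rx": 0,"ry": 0,"rz": 0,"hand": -1},
    {"x": 0,"y": 0,"z": -8,"rx": 0,"ry": 0,"rz": 0,"hand": -1},
    {"x": 0,"y": 5,"z": -8,"rx": 0,"ry": 0,"rz": 0,"hand": -1},
    {"x": 0,"y": 12,"z": -8,"rx": 0,"ry": 0,"rz": 0,"hand": -1},
    {"x": 0,"y": 19,"z": -8,"rx": 0,"ry": 0,"rz": 0,"hand": -1},
    {"x": 0,"y": 26,"z": -8,"rx": 0,"ry": 0,"rz": 0,"hand": -1},
    {"x": 0,"y": 33,"z": -8,"rx": 0,"ry": 0,"rz": 0,"hand": -1},
    {"x": 0,"y": 40,"z": -8,"rx": 0,"ry": 0,"rz": 0,"hand": -1},
    {"x": 0,"y": 47,"z": -8,"rx": 0,"ry": 0,"rz": 0,"hand": -1}
  ]
}}

```text
clock: 16.12
tcp_pos: [0.5914, 0.0696, 0.0243]
orientation: [0.001, 0.122, 0.993, -0.002]
wrist_force: [-2.2, -7.8, 5.0]
finger_gap: 0.0849
```

```bash
python3 -c "
from h import *
st()
p=viewer.read_camera('wrist');save(p,'wrist8')
p=viewer.read_camera('scene');cv2.imwrite('pics/scene8.png',cv2.resize(p['image'][150:310,200:420,::-1],None,fx=3.5,fy=3.5))"
```

```text
t 16.12 plate x 0.8 y 73.8 z 24.3 yaw err -0.05 tz [ 8.0e-04 -4.7e-03 -1.0e+00] gap 0.0849
F plate [-0.28 -8.09  5.01]
```

View pics/scene8.png

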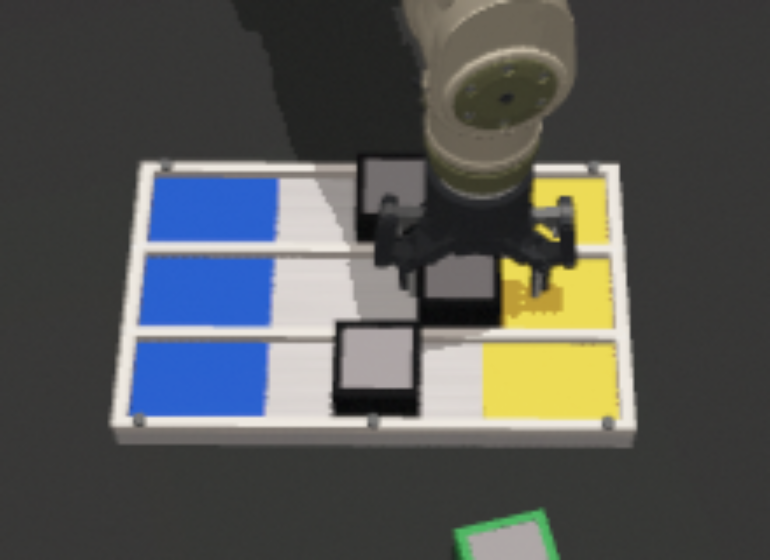

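View pics/wrist8.png

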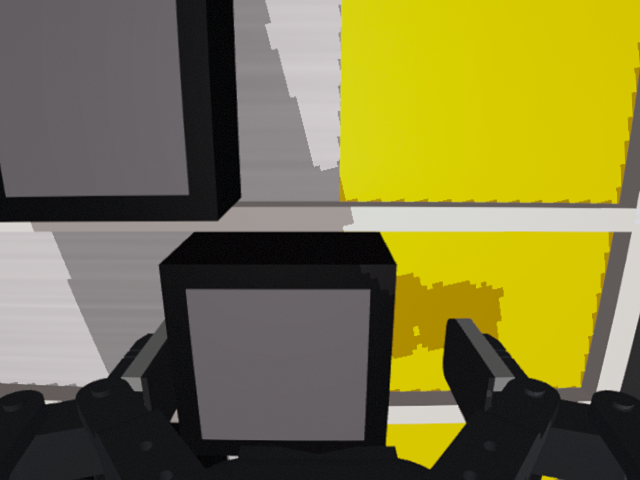

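No visible tipping, but the upward 5 N tells me to push lower. I'll back off, go lower, and narrow the jaws to about 71 mm so the leading finger still fits inside the end stop.

>>> {"fn": "arm_command", "kwargs": {
  "motion": [
    {"x": 0,"y": -5,"z": 0,"rx": 0,"ry": 0,"rz": 0,"hand": -1},
    {"x": 0,"y": -10,"z": 2,"rx": 0,"ry": 0,"rz": 0,"hand": -0.67},
    {"x": 0,"y": -10,"z": 4,"rx": 0,"ry": 0,"rz": 0,"hand": -0.67},
    {"x": 0,"y": -10,"z": 4,"rx": 0,"ry": 0,"rz": 0,"hand": -0.67},
    {"x": 0,"y": -10,"z": 4,"rx": 0,"ry": 0,"rz": 0,"hand": -0.67}
  ]
}}

```text
clock: 16.85
tcp_pos: [0.5885, 0.0619, 0.0192]
orientation: [-0.0, 0.121, 0.993, 0.0]
wrist_force: [-0.9, -0.0, -0.1]
finger_gap: 0.0715
```

```bash
python3 -c "
from h import *
st()
p=viewer.read_camera('wrist');save(p,'wrist9')"
```

```text
t 16.85 plate x -0.1 y 65.6 z 19.2 yaw err 0.03 tz [-1.e-04  2.e-04 -1.e+00] gap 0.0715
F plate [-0.88 -0.22 -0.07]
```

View pics/wrist9.png

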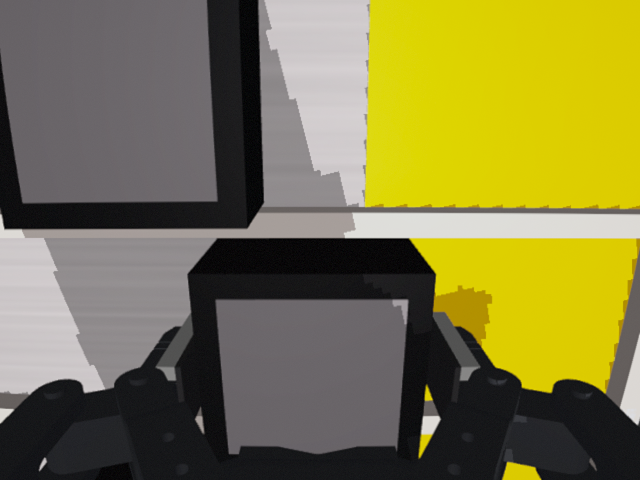

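>>> {"fn": "arm_command", "kwargs": {
  "motion": [
    {"x": 0,"y": 5,"z": 0,"rx": 0,"ry": 0,"rz": 0,"hand": -0.67},
    {"x": 0,"y": 10,"z": 0,"rx": 0,"ry": 0,"rz": 0,"hand": -0.67},
    {"x": 0,"y": 15,"z": 0,"rx": 0,"ry": 0,"rz": 0,"hand": -0.67},
    {"x": 0,"y": 20,"z": 0,"rx": 0,"ry": 0,"rz": 0,"hand": -0.67},
    {"x": 0,"y": 25,"z": 0,"rx": 0,"ry": 0,"rz": 0,"hand": -0.67},
    {"x": 0,"y": 30,"z": 0,"rx": 0,"ry": 0,"rz": 0,"hand": -0.67},
    {"x": 0,"y": 35,"z": 0,"rx": 0,"ry": 0,"rz": 0,"hand": -0.67},
    {"x": 0,"y": 40,"z": 0,"rx": 0,"ry": 0,"rz": 0,"hand": -0.67}
  ]
}}

```text
clock: 17.9
tcp_pos: [0.5979, 0.0996, 0.0192]
orientation: [-0.0, 0.122, 0.993, -0.001]
wrist_force: [-0.5, -5.1, 1.1]
finger_gap: 0.071
```

>>> {"fn": "arm_command", "kwargs": {
  "motion": [
    {"x": 0,"y": 5,"z": 0,"rx": 0,"ry": 0,"rz": 0,"hand": -0.67},
    {"x": 0,"y": 10,"z": 0,"rx": 0,"ry": 0,"rz": 0,"hand": -0.67},
    {"x": 0,"y": 15,"z": 0,"rx": 0,"ry": 0,"rz": 0,"hand": -0.67},
    {"x": 0,"y": 19,"z": 0,"rx": 0,"ry": 0,"rz": 0,"hand": -0.67}
  ]
}}

```text
clock: 18.4
tcp_pos: [0.6024, 0.1181, 0.0192]
orientation: [-0.0, 0.122, 0.993, -0.001]
wrist_force: [-2.0, -5.5, 0.9]
finger_gap: 0.0714
```

```bash
python3 -c "
from h import *
st()
p=viewer.read_camera('wrist');save(p,'wrist10')
p=viewer.read_camera('scene');cv2.imwrite('pics/scene10.png',cv2.resize(p['image'][150:310,200:420,::-1],None,fx=3.5,fy=3.5))"
```

```text
t 18.40 plate x -0.2 y 123.5 z 19.2 yaw err -0.02 tz [-9.0e-04 -2.5e-03 -1.0e+00] gap 0.0714
F plate [-0.62 -5.85  0.88]
```

View pics/wrist10.png

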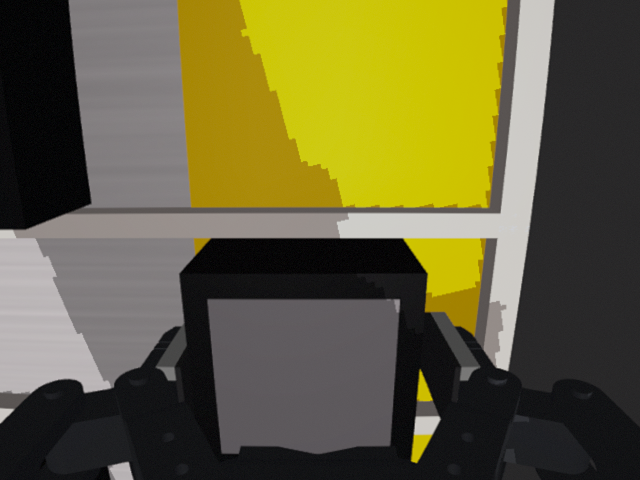

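View pics/scene10.png

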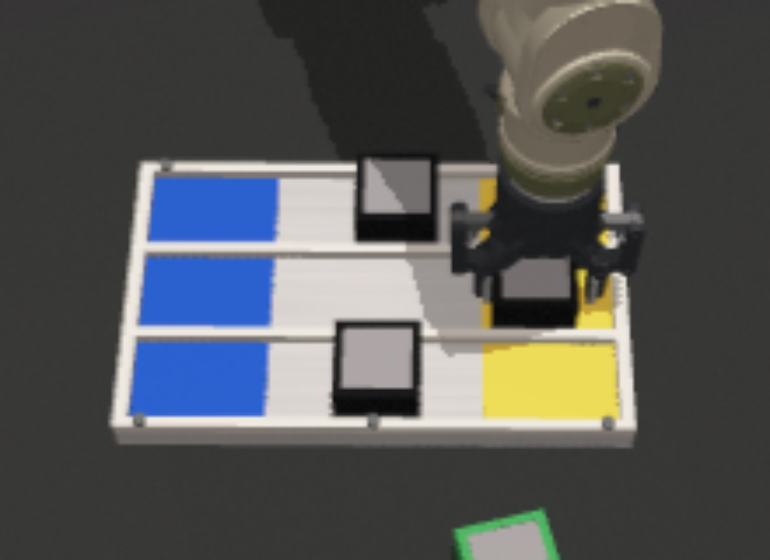

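Cap b's near edge is inside the yellow, with its centre at plate y≈120 (allowed 112–148). Next is c.

>>> {"fn": "arm_command", "kwargs": {
  "motion": [
    {"x": 0,"y": -4,"z": 0,"rx": 0,"ry": 0,"rz": 0,"hand": -0.67},
    {"x": 0,"y": -4,"z": -25,"rx": 0,"ry": 0,"rz": 0,"hand": -0.75},
    {"x": 0,"y": -4,"z": -62,"rx": 0,"ry": 0,"rz": 0,"hand": -1},
    {"x": -36,"y": -50,"z": -62,"rx": 0,"ry": 0,"rz": 0,"hand": -1},
    {"x": -76,"y": -95,"z": -62,"rx": 0,"ry": 0,"rz": 0,"hand": -1},
    {"x": -76,"y": -121,"z": -62,"rx": 0,"ry": 0,"rz": 0,"hand": -1},
    {"x": -76,"y": -121,"z": -62,"rx": 0,"ry": 0,"rz": 0,"hand": -1},
    {"x": -76,"y": -121,"z": -62,"rx": 0,"ry": 0,"rz": 0,"hand": -1},
    {"x": -76,"y": -121,"z": -62,"rx": 0,"ry": 0,"rz": 0,"hand": -1}
  ]
}}

```text
clock: 19.62
tcp_pos: [0.6474, -0.0153, 0.0814]
orientation: [0.0, 0.12, 0.993, 0.0]
wrist_force: [-0.1, -0.2, -0.4]
finger_gap: 0.0852
```

```bash
python3 -c "
from h import *
st()
p=viewer.read_camera('wrist');save(p,'wrist11')
st()"
```

```text
t 19.62 plate x 75.7 y 4.9 z 81.4 yaw err 0.12 tz [ 2.e-04  6.e-04 -1.e+00] gap 0.0852
F plate [-0.   -0.25 -0.42]
t 19.68 plate x 75.7 y 4.8 z 81.4 yaw err 0.13 tz [ 2.e-04  4.e-04 -1.e+00] gap 0.0853
F plate [0.01 0.13 0.18]
```

View pics/wrist11.png

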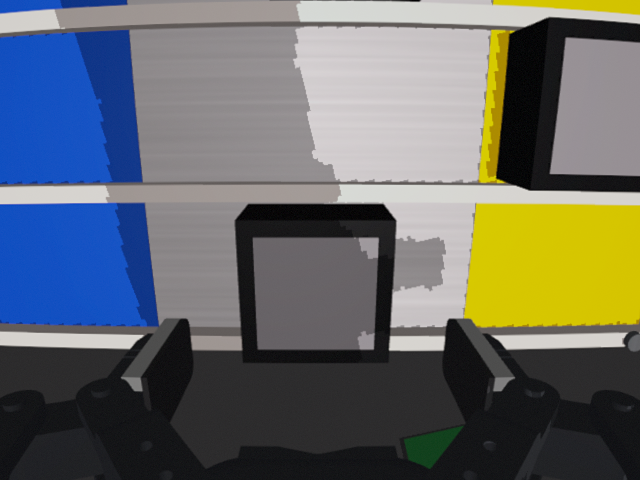

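Cap c at (315,290) is centred between the fingers. Cap b sits inside the yellow at upper right, and the green block at (435,445) lies well outside the plate. Descending on c and feeling it.

>>> {"fn": "arm_command", "kwargs": {
  "motion": [
    {"x": 0,"y": -2,"z": 18,"rx": 0,"ry": 0,"rz": 0,"hand": -1},
    {"x": 0,"y": -2,"z": 34,"rx": 0,"ry": 0,"rz": 0,"hand": -1},
    {"x": 0,"y": -2,"z": 48,"rx": 0,"ry": 0,"rz": 0,"hand": -1},
    {"x": 0,"y": -2,"z": 58,"rx": 0,"ry": 0,"rz": 0,"hand": -1},
    {"x": 0,"y": -2,"z": 66,"rx": 0,"ry": 0,"rz": 0,"hand": -1},
    {"x": 0,"y": 2,"z": 66,"rx": 0,"ry": 0,"rz": 0,"hand": -1},
    {"x": 0,"y": 5,"z": 66,"rx": 0,"ry": 0,"rz": 0,"hand": -1},
    {"x": 0,"y": 8,"z": 66,"rx": 0,"ry": 0,"rz": 0,"hand": -1},
    {"x": 0,"y": 11,"z": 66,"rx": 0,"ry": 0,"rz": 0,"hand": -1},
    {"x": 0,"y": 13,"z": 66,"rx": 0,"ry": 0,"rz": 0,"hand": -1}
  ]
}}

```text
clock: 20.92
tcp_pos: [0.6507, -0.0043, 0.0156]
orientation: [0.0, 0.121, 0.993, -0.001]
wrist_force: [-0.0, -3.2, 1.0]
finger_gap: 0.0853
```

>>> {"fn": "arm_command", "kwargs": {
  "motion": [
    {"x": 0,"y": 2,"z": 0,"rx": 0,"ry": 0,"rz": 0,"hand": -1},
    {"x": 0,"y": 4,"z": 0,"rx": 0,"ry": 0,"rz": 0,"hand": -1}
  ]
}}

```text
clock: 21.18
tcp_pos: [0.6517, -0.0006, 0.0156]
orientation: [0.0, 0.121, 0.993, -0.0]
wrist_force: [-0.7, -2.1, 2.0]
finger_gap: 0.0853
```

>>> {"fn": "arm_command", "kwargs": {
  "motion": [
    {"x": 0,"y": 2,"z": 0,"rx": 0,"ry": 0,"rz": 0,"hand": -1},
    {"x": 0,"y": 4,"z": 0,"rx": 0,"ry": 0,"rz": 0,"hand": -1}
  ]
}}

```text
clock: 21.42
tcp_pos: [0.6526, 0.0037, 0.0153]
orientation: [0.0, 0.121, 0.993, -0.0]
wrist_force: [-0.1, -3.2, 2.9]
finger_gap: 0.0854
```

>>> {"fn": "arm_command", "kwargs": {
  "motion": [
    {"x": 0,"y": 2,"z": 0,"rx": 0,"ry": 0,"rz": 0,"hand": -1},
    {"x": 0,"y": 4,"z": 0,"rx": 0,"ry": 0,"rz": 0,"hand": -1}
  ]
}}

```text
clock: 21.68
tcp_pos: [0.6535, 0.0077, 0.0153]
orientation: [0.0, 0.121, 0.993, 0.0]
wrist_force: [0.1, -2.6, 3.1]
finger_gap: 0.0854
```

>>> {"fn": "arm_command", "kwargs": {
  "motion": [
    {"x": 0,"y": 2,"z": 0,"rx": 0,"ry": 0,"rz": 0,"hand": -1},
    {"x": 0,"y": 4,"z": 0,"rx": 0,"ry": 0,"rz": 0,"hand": -1}
  ]
}}

```text
clock: 21.92
tcp_pos: [0.6544, 0.0116, 0.0153]
orientation: [-0.0, 0.121, 0.993, 0.0]
wrist_force: [-0.5, -3.3, 2.2]
finger_gap: 0.0851
```

```bash
python3 -c "
from h import *
st();favg(4)
p=viewer.read_camera('wrist');save(p,'wrist12')"
```

```text
t 21.93 plate x 75.9 y 32.6 z 15.3 yaw err 0.03 tz [-1.e-04  1.e-04 -1.e+00] gap 0.0851
F plate [ 0.27 -3.37  2.18]
avg [ 0.16 -1.86  1.39] Fy [-3.37 -1.91 -0.94 -1.21]
```

View pics/wrist12.png

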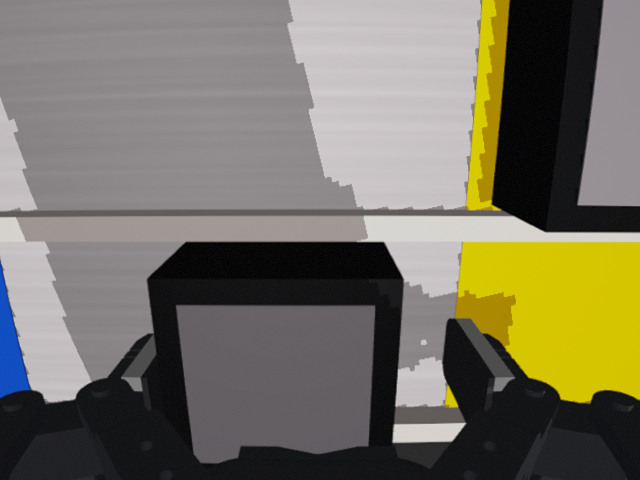

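c reads about 2.9 N while moving at 16 mm/s but relaxes to about 1 N at hold, like a. I'll check at very slow speed both ways.

>>> {"fn": "arm_command", "kwargs": {
  "motion": [
    {"x": 0,"y": 0.5,"z": 0,"rx": 0,"ry": 0,"rz": 0,"hand": -1},
    {"x": 0,"y": 1,"z": 0,"rx": 0,"ry": 0,"rz": 0,"hand": -1},
    {"x": 0,"y": 1.5,"z": 0,"rx": 0,"ry": 0,"rz": 0,"hand": -1},
    {"x": 0,"y": 2,"z": 0,"rx": 0,"ry": 0,"rz": 0,"hand": -1},
    {"x": 0,"y": 2.5,"z": 0,"rx": 0,"ry": 0,"rz": 0,"hand": -1},
    {"x": 0,"y": 3,"z": 0,"rx": 0,"ry": 0,"rz": 0,"hand": -1}
  ]
}}

```text
clock: 22.92
tcp_pos: [0.655, 0.0144, 0.0152]
orientation: [-0.0, 0.121, 0.993, 0.0]
wrist_force: [-0.3, -1.9, -2.5]
finger_gap: 0.0855
```

>>> {"fn": "arm_command", "kwargs": {
  "motion": [
    {"x": 0,"y": 0.5,"z": 0,"rx": 0,"ry": 0,"rz": 0,"hand": -1}
  ]
}}

```text
clock: 23.05
tcp_pos: [0.6552, 0.0149, 0.0152]
orientation: [-0.0, 0.121, 0.993, 0.0]
wrist_force: [0.3, -1.8, -1.1]
finger_gap: 0.0856
```

>>> {"fn": "arm_command", "kwargs": {
  "motion": [
    {"x": 0,"y": 0.5,"z": 0,"rx": 0,"ry": 0,"rz": 0,"hand": -1}
  ]
}}

```text
clock: 23.18
tcp_pos: [0.6553, 0.0154, 0.0152]
orientation: [-0.0, 0.121, 0.993, 0.0]
wrist_force: [-1.8, -1.6, -0.9]
finger_gap: 0.0852
```

>>> {"fn": "arm_command", "kwargs": {
  "motion": [
    {"x": 0,"y": 0.5,"z": 0,"rx": 0,"ry": 0,"rz": 0,"hand": -1}
  ]
}}

```text
clock: 23.3
tcp_pos: [0.6555, 0.0159, 0.0153]
orientation: [0.0, 0.121, 0.993, 0.0]
wrist_force: [0.2, -1.7, -0.7]
finger_gap: 0.0854
```

>>> {"fn": "arm_command", "kwargs": {
  "motion": [
    {"x": 0,"y": 0.5,"z": 0,"rx": 0,"ry": 0,"rz": 0,"hand": -1}
  ]
}}

```text
clock: 23.42
tcp_pos: [0.6556, 0.0163, 0.0153]
orientation: [0.0, 0.121, 0.993, 0.0]
wrist_force: [-0.7, -2.0, -0.9]
finger_gap: 0.0852
```

```bash
python3 -c "
from h import *
st();favg(8)"
```

```text
t 23.43 plate x 76.0 y 37.6 z 15.3 yaw err 0.02 tz [ 1.e-04  1.e-04 -1.e+00] gap 0.0852
F plate [-0.16 -2.09 -0.93]
avg [-0.09 -1.37 -0.94] Fy [-2.09 -1.36 -2.26 -0.65 -1.42 -0.88 -0.92 -1.35]
```

At 4 mm/s c shows about 1.8 N (a 1.3 N, b above 5 N), with speed-dependent drag on all of them. Both a and c are far under the rough minimum of 4.3 N, so both are polished and go to blue. I'm centring on c, narrowing the jaws and pushing it to blue.

>>> {"fn": "arm_command", "kwargs": {
  "motion": [
    {"x": 0,"y": -5,"z": 0,"rx": 0,"ry": 0,"rz": 0,"hand": -1},
    {"x": 0,"y": -10,"z": -2,"rx": 0,"ry": 0,"rz": 0,"hand": -0.67},
    {"x": 0,"y": -10,"z": -4,"rx": 0,"ry": 0,"rz": 0,"hand": -0.67},
    {"x": 0,"y": -10,"z": -4,"rx": 0,"ry": 0,"rz": 0,"hand": -0.67},
    {"x": 0,"y": -13,"z": -4,"rx": 0,"ry": 0,"rz": 0,"hand": -0.67},
    {"x": 0,"y": -16,"z": -4,"rx": 0,"ry": 0,"rz": 0,"hand": -0.67},
    {"x": 0,"y": -21,"z": -4,"rx": 0,"ry": 0,"rz": 0,"hand": -0.67},
    {"x": 0,"y": -26,"z": -4,"rx": 0,"ry": 0,"rz": 0,"hand": -0.67},
    {"x": 0,"y": -31,"z": -4,"rx": 0,"ry": 0,"rz": 0,"hand": -0.67},
    {"x": 0,"y": -36,"z": -4,"rx": 0,"ry": 0,"rz": 0,"hand": -0.67}
  ]
}}

```text
clock: 25.08
tcp_pos: [0.6468, -0.019, 0.0193]
orientation: [-0.0, 0.121, 0.993, 0.0]
wrist_force: [1.5, 2.0, 0.1]
finger_gap: 0.0711
```

>>> {"fn": "arm_command", "kwargs": {
  "motion": [
    {"x": 0,"y": -5,"z": 0,"rx": 0,"ry": 0,"rz": 0,"hand": -0.67},
    {"x": 0,"y": -10,"z": 0,"rx": 0,"ry": 0,"rz": 0,"hand": -0.67},
    {"x": 0,"y": -15,"z": 0,"rx": 0,"ry": 0,"rz": 0,"hand": -0.67},
    {"x": 0,"y": -20,"z": 0,"rx": 0,"ry": 0,"rz": 0,"hand": -0.67},
    {"x": 0,"y": -25,"z": 0,"rx": 0,"ry": 0,"rz": 0,"hand": -0.67},
    {"x": 0,"y": -30,"z": 0,"rx": 0,"ry": 0,"rz": 0,"hand": -0.67},
    {"x": 0,"y": -35,"z": 0,"rx": 0,"ry": 0,"rz": 0,"hand": -0.67},
    {"x": 0,"y": -40,"z": 0,"rx": 0,"ry": 0,"rz": 0,"hand": -0.67},
    {"x": 0,"y": -45,"z": 0,"rx": 0,"ry": 0,"rz": 0,"hand": -0.67},
    {"x": 0,"y": -50,"z": 0,"rx": 0,"ry": 0,"rz": 0,"hand": -0.67}
  ]
}}

```text
clock: 26.32
tcp_pos: [0.6348, -0.0675, 0.0193]
orientation: [-0.0, 0.121, 0.993, 0.0]
wrist_force: [0.7, 2.5, -0.9]
finger_gap: 0.0714
```

```bash
python3 -c "
from h import *
st()
p=viewer.read_camera('wrist');save(p,'wrist13')"
```

```text
t 26.32 plate x 76.0 y -48.8 z 19.3 yaw err 0.03 tz [-1.e-04  1.e-04 -1.e+00] gap 0.0714
F plate [ 0.08  2.57 -0.91]
```

View pics/wrist13.png

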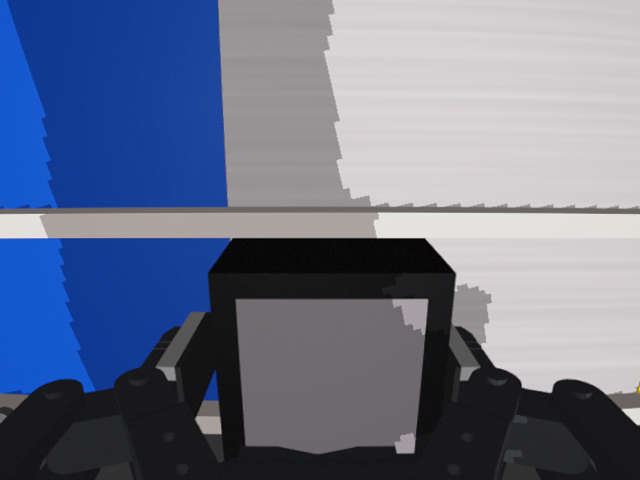

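>>> {"fn": "arm_command", "kwargs": {
  "motion": [
    {"x": 0,"y": -5,"z": 0,"rx": 0,"ry": 0,"rz": 0,"hand": -0.67},
    {"x": 0,"y": -10,"z": 0,"rx": 0,"ry": 0,"rz": 0,"hand": -0.67},
    {"x": 0,"y": -15,"z": 0,"rx": 0,"ry": 0,"rz": 0,"hand": -0.67},
    {"x": 0,"y": -20,"z": 0,"rx": 0,"ry": 0,"rz": 0,"hand": -0.67},
    {"x": 0,"y": -25,"z": 0,"rx": 0,"ry": 0,"rz": 0,"hand": -0.67},
    {"x": 0,"y": -30,"z": 0,"rx": 0,"ry": 0,"rz": 0,"hand": -0.67},
    {"x": 0,"y": -35,"z": 0,"rx": 0,"ry": 0,"rz": 0,"hand": -0.67},
    {"x": 0,"y": -40,"z": 0,"rx": 0,"ry": 0,"rz": 0,"hand": -0.67},
    {"x": 0,"y": -45,"z": 0,"rx": 0,"ry": 0,"rz": 0,"hand": -0.67},
    {"x": 0,"y": -50,"z": 0,"rx": 0,"ry": 0,"rz": 0,"hand": -0.67}
  ]
}}

```text
clock: 27.62
tcp_pos: [0.6228, -0.116, 0.0193]
orientation: [0.0, 0.121, 0.993, 0.0]
wrist_force: [-1.0, 2.0, -0.7]
finger_gap: 0.0715
```

>>> {"fn": "arm_command", "kwargs": {
  "motion": [
    {"x": 0,"y": -5,"z": 0,"rx": 0,"ry": 0,"rz": 0,"hand": -0.67},
    {"x": 0,"y": -10,"z": 0,"rx": 0,"ry": 0,"rz": 0,"hand": -0.67},
    {"x": 0,"y": -14,"z": 0,"rx": 0,"ry": 0,"rz": 0,"hand": -0.67},
    {"x": 0,"y": -17,"z": 0,"rx": 0,"ry": 0,"rz": 0,"hand": -0.67},
    {"x": 0,"y": -20,"z": 0,"rx": 0,"ry": 0,"rz": 0,"hand": -0.67},
    {"x": 0,"y": -22,"z": 0,"rx": 0,"ry": 0,"rz": 0,"hand": -0.67},
    {"x": 0,"y": -24,"z": 0,"rx": 0,"ry": 0,"rz": 0,"hand": -0.67},
    {"x": 0,"y": -24,"z": 0,"rx": 0,"ry": 0,"rz": 0,"hand": -0.67}
  ]
}}

```text
clock: 28.62
tcp_pos: [0.617, -0.1393, 0.0193]
orientation: [-0.0, 0.121, 0.993, -0.0]
wrist_force: [-0.1, 1.1, -0.4]
finger_gap: 0.0712
```

```bash
python3 -c "
from h import *
st()
p=viewer.read_camera('wrist');save(p,'wrist14')"
```

```text
t 28.62 plate x 76.1 y -122.8 z 19.3 yaw err 0.01 tz [-1.e-04 -4.e-04 -1.e+00] gap 0.0712
F plate [-0.34  1.04 -0.42]
```

View pics/wrist14.png

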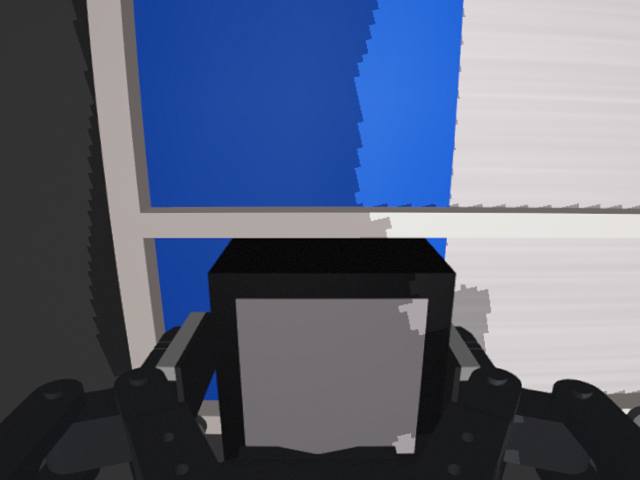

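c is inside the blue with its centre at about −119. I'll nudge it 2 mm more, then go to a.

>>> {"fn": "arm_command", "kwargs": {
  "motion": [
    {"x": 0,"y": -1,"z": 0,"rx": 0,"ry": 0,"rz": 0,"hand": -0.67},
    {"x": 0,"y": -2,"z": 0,"rx": 0,"ry": 0,"rz": 0,"hand": -0.67},
    {"x": 0,"y": -2,"z": 0,"rx": 0,"ry": 0,"rz": 0,"hand": -0.67},
    {"x": 0,"y": 2,"z": 0,"rx": 0,"ry": 0,"rz": 0,"hand": -0.67},
    {"x": 0,"y": 2,"z": -10,"rx": 0,"ry": 0,"rz": 0,"hand": -0.67},
    {"x": 0,"y": 2,"z": -40,"rx": 0,"ry": 0,"rz": 0,"hand": -0.75},
    {"x": 0,"y": 2,"z": -70,"rx": 0,"ry": 0,"rz": 0,"hand": -1},
    {"x": 0,"y": 2,"z": -70,"rx": 0,"ry": 0,"rz": 0,"hand": -1}
  ]
}}

```text
clock: 29.68
tcp_pos: [0.6199, -0.138, 0.093]
orientation: [0.003, 0.121, 0.993, -0.001]
wrist_force: [-0.1, 0.7, -0.2]
finger_gap: 0.0852
```

>>> {"fn": "arm_command", "kwargs": {
  "motion": [
    {"x": 40,"y": 36,"z": 0,"rx": 0,"ry": 0,"rz": 0,"hand": -1},
    {"x": 80,"y": 72,"z": 0,"rx": 0,"ry": 0,"rz": 0,"hand": -1},
    {"x": 120,"y": 108,"z": 0,"rx": 0,"ry": 0,"rz": 0,"hand": -1},
    {"x": 152,"y": 136,"z": 0,"rx": 0,"ry": 0,"rz": 0,"hand": -1},
    {"x": 152,"y": 137,"z": 0,"rx": 0,"ry": 0,"rz": 0,"hand": -1},
    {"x": 152,"y": 137,"z": 0,"rx": 0,"ry": 0,"rz": 0,"hand": -1},
    {"x": 152,"y": 137,"z": 0,"rx": 0,"ry": 0,"rz": 0,"hand": -1}
  ]
}}

```text
clock: 30.55
tcp_pos: [0.5039, 0.0316, 0.0892]
orientation: [0.0, 0.122, 0.993, -0.0]
wrist_force: [1.0, 0.4, 0.5]
finger_gap: 0.0856
```

```bash
python3 -c "
from h import *
st()
p=viewer.read_camera('wrist');save(p,'wrist15')
st()"
```

```text
t 30.55 plate x -74.9 y 15.8 z 89.2 yaw err -0.04 tz [ 6.e-04 -3.e-04 -1.e+00] gap 0.0856
F plate [0.88 0.61 0.48]
t 30.60 plate x -75.0 y 15.7 z 89.2 yaw err -0.06 tz [ 4.e-04 -1.e-04 -1.e+00] gap 0.0854
F plate [ 0.55  0.78 -0.76]
```

View pics/wrist15.png

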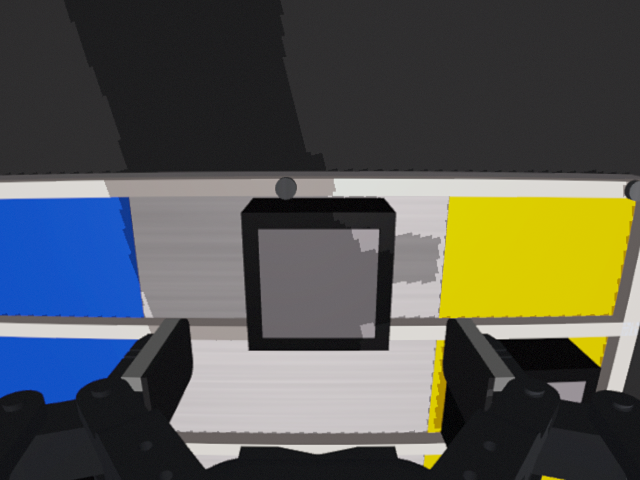

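Cap a at (318,285) is centred between the fingers. Descending, narrowing the jaws, and pushing to blue.

>>> {"fn": "arm_command", "kwargs": {
  "motion": [
    {"x": 1,"y": 0,"z": 20,"rx": 0,"ry": 0,"rz": 0,"hand": -1},
    {"x": 1,"y": 0,"z": 38,"rx": 0,"ry": 0,"rz": 0,"hand": -1},
    {"x": 1,"y": 0,"z": 52,"rx": 0,"ry": 0,"rz": 0,"hand": -1},
    {"x": 1,"y": 0,"z": 62,"rx": 0,"ry": 0,"rz": 0,"hand": -1},
    {"x": 1,"y": 0,"z": 70,"rx": 0,"ry": 0,"rz": 0,"hand": -1},
    {"x": 1,"y": 0,"z": 70,"rx": 0,"ry": 0,"rz": 0,"hand": -0.67},
    {"x": 1,"y": 0,"z": 70,"rx": 0,"ry": 0,"rz": 0,"hand": -0.67},
    {"x": 1,"y": -3,"z": 70,"rx": 0,"ry": 0,"rz": 0,"hand": -0.67},
    {"x": 1,"y": -6,"z": 70,"rx": 0,"ry": 0,"rz": 0,"hand": -0.67},
    {"x": 1,"y": -10,"z": 70,"rx": 0,"ry": 0,"rz": 0,"hand": -0.67}
  ]
}}

```text
clock: 31.85
tcp_pos: [0.5001, 0.0232, 0.0197]
orientation: [0.001, 0.121, 0.993, 0.001]
wrist_force: [0.0, 2.0, 1.7]
finger_gap: 0.0712
```

>>> {"fn": "arm_command", "kwargs": {
  "motion": [
    {"x": 0,"y": -5,"z": 0,"rx": 0,"ry": 0,"rz": 0,"hand": -0.67},
    {"x": 0,"y": -10,"z": 0,"rx": 0,"ry": 0,"rz": 0,"hand": -0.67},
    {"x": 0,"y": -15,"z": 0,"rx": 0,"ry": 0,"rz": 0,"hand": -0.67},
    {"x": 0,"y": -20,"z": 0,"rx": 0,"ry": 0,"rz": 0,"hand": -0.67},
    {"x": 0,"y": -25,"z": 0,"rx": 0,"ry": 0,"rz": 0,"hand": -0.67},
    {"x": 0,"y": -30,"z": 0,"rx": 0,"ry": 0,"rz": 0,"hand": -0.67},
    {"x": 0,"y": -35,"z": 0,"rx": 0,"ry": 0,"rz": 0,"hand": -0.67},
    {"x": 0,"y": -40,"z": 0,"rx": 0,"ry": 0,"rz": 0,"hand": -0.67},
    {"x": 0,"y": -45,"z": 0,"rx": 0,"ry": 0,"rz": 0,"hand": -0.67},
    {"x": 0,"y": -50,"z": 0,"rx": 0,"ry": 0,"rz": 0,"hand": -0.67}
  ]
}}

```text
clock: 33.1
tcp_pos: [0.4875, -0.0258, 0.0193]
orientation: [-0.0, 0.121, 0.993, 0.0]
wrist_force: [1.4, 2.3, 2.4]
finger_gap: 0.0716
```

```bash
python3 -c "
from h import *
st()
p=viewer.read_camera('wrist');save(p,'wrist16')"
```

```text
t 33.10 plate x -77.0 y -43.9 z 19.3 yaw err 0.03 tz [-1.e-04  1.e-04 -1.e+00] gap 0.0716
F plate [0.85 2.59 2.39]
```

View pics/wrist16.png

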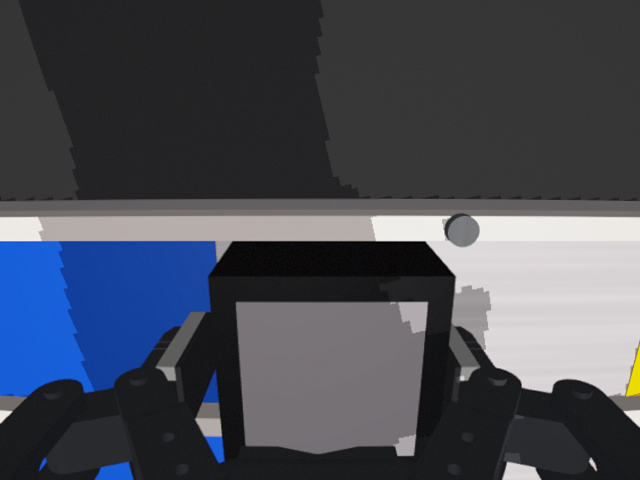

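Cap a glides at 2.6 N at 40 mm/s, where rough b took about 8 N. Continuing to blue, another −81 mm.

>>> {"fn": "arm_command", "kwargs": {
  "motion": [
    {"x": -1,"y": -5,"z": 0,"rx": 0,"ry": 0,"rz": 0,"hand": -0.67},
    {"x": -1,"y": -10,"z": 0,"rx": 0,"ry": 0,"rz": 0,"hand": -0.67},
    {"x": -1,"y": -15,"z": 0,"rx": 0,"ry": 0,"rz": 0,"hand": -0.67},
    {"x": -1,"y": -20,"z": 0,"rx": 0,"ry": 0,"rz": 0,"hand": -0.67},
    {"x": -1,"y": -25,"z": 0,"rx": 0,"ry": 0,"rz": 0,"hand": -0.67},
    {"x": -1,"y": -30,"z": 0,"rx": 0,"ry": 0,"rz": 0,"hand": -0.67},
    {"x": -1,"y": -35,"z": 0,"rx": 0,"ry": 0,"rz": 0,"hand": -0.67},
    {"x": -1,"y": -40,"z": 0,"rx": 0,"ry": 0,"rz": 0,"hand": -0.67},
    {"x": -1,"y": -45,"z": 0,"rx": 0,"ry": 0,"rz": 0,"hand": -0.67},
    {"x": -1,"y": -50,"z": 0,"rx": 0,"ry": 0,"rz": 0,"hand": -0.67}
  ]
}}

```text
clock: 34.4
tcp_pos: [0.4764, -0.0746, 0.0192]
orientation: [-0.0, 0.121, 0.993, 0.0]
wrist_force: [0.0, 1.9, -1.6]
finger_gap: 0.0714
```

>>> {"fn": "arm_command", "kwargs": {
  "motion": [
    {"x": 0,"y": -5,"z": 0,"rx": 0,"ry": 0,"rz": 0,"hand": -0.67},
    {"x": 0,"y": -10,"z": 0,"rx": 0,"ry": 0,"rz": 0,"hand": -0.67},
    {"x": 0,"y": -15,"z": 0,"rx": 0,"ry": 0,"rz": 0,"hand": -0.67},
    {"x": 0,"y": -19,"z": 0,"rx": 0,"ry": 0,"rz": 0,"hand": -0.67},
    {"x": 0,"y": -23,"z": 0,"rx": 0,"ry": 0,"rz": 0,"hand": -0.67},
    {"x": 0,"y": -26,"z": 0,"rx": 0,"ry": 0,"rz": 0,"hand": -0.67},
    {"x": 0,"y": -28,"z": 0,"rx": 0,"ry": 0,"rz": 0,"hand": -0.67},
    {"x": 0,"y": -30,"z": 0,"rx": 0,"ry": 0,"rz": 0,"hand": -0.67},
    {"x": 0,"y": -30,"z": 0,"rx": 0,"ry": 0,"rz": 0,"hand": -0.67}
  ]
}}

```text
clock: 35.52
tcp_pos: [0.4693, -0.1037, 0.0193]
orientation: [0.0, 0.121, 0.993, -0.0]
wrist_force: [0.4, -0.2, -1.0]
finger_gap: 0.0712
```

```bash
python3 -c "
from h import *
st()
p=viewer.read_camera('wrist');save(p,'wrist17')"
```

```text
t 35.52 plate x -75.9 y -123.9 z 19.3 yaw err 0.01 tz [-0.e+00 -5.e-04 -1.e+00] gap 0.0712
F plate [ 0.41 -0.1  -0.96]
```

View pics/wrist17.png

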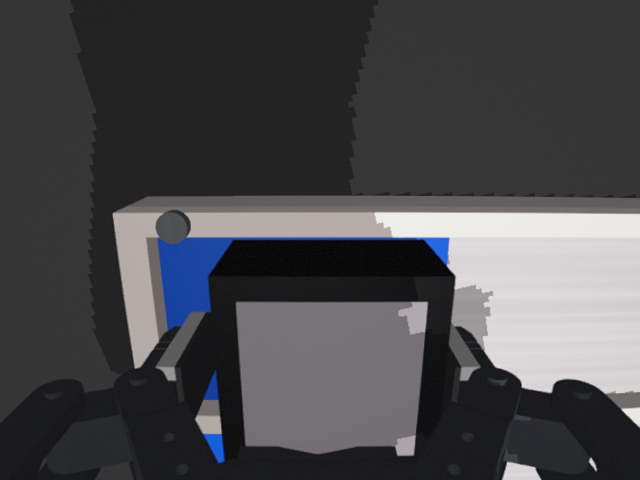

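Cap a is in the blue at about −120. Withdrawing straight up, then clear of the view for a check.

>>> {"fn": "arm_command", "kwargs": {
  "motion": [
    {"x": 0,"y": 4,"z": 0,"rx": 0,"ry": 0,"rz": 0,"hand": -0.67},
    {"x": 0,"y": 4,"z": -10,"rx": 0,"ry": 0,"rz": 0,"hand": -0.67},
    {"x": 0,"y": 4,"z": -40,"rx": 0,"ry": 0,"rz": 0,"hand": -0.75},
    {"x": 0,"y": 4,"z": -80,"rx": 0,"ry": 0,"rz": 0,"hand": -1},
    {"x": 0,"y": 4,"z": -140,"rx": 0,"ry": 0,"rz": 0,"hand": -1},
    {"x": 0,"y": 20,"z": -200,"rx": 0,"ry": 0,"rz": 0,"hand": -1}
  ]
}}

```text
clock: 36.33
tcp_pos: [0.4738, -0.0843, 0.2218]
orientation: [0.0, 0.122, 0.993, -0.0]
wrist_force: [0.5, -0.7, 0.4]
finger_gap: 0.0855
```

>>> {"fn": "arm_command", "kwargs": {
  "motion": [
    {"x": 60,"y": 60,"z": 0,"rx": 0,"ry": 0,"rz": 0,"hand": -1},
    {"x": 100,"y": 120,"z": 0,"rx": 0,"ry": 0,"rz": 0,"hand": -1},
    {"x": 120,"y": 180,"z": 0,"rx": 0,"ry": 0,"rz": 0,"hand": -1},
    {"x": 120,"y": 240,"z": 0,"rx": 0,"ry": 0,"rz": 0,"hand": -1},
    {"x": 120,"y": 300,"z": 0,"rx": 0,"ry": 0,"rz": 0,"hand": -1},
    {"x": 120,"y": 360,"z": 0,"rx": 0,"ry": 0,"rz": 0,"hand": -1},
    {"x": 120,"y": 380,"z": 0,"rx": 0,"ry": 0,"rz": 0,"hand": -1},
    {"x": 120,"y": 380,"z": 0,"rx": 0,"ry": 0,"rz": 0,"hand": -1}
  ]
}}

```text
clock: 37.33
tcp_pos: [0.4492, 0.3163, 0.2194]
orientation: [0.0, 0.119, 0.993, 0.0]
wrist_force: [-0.9, -0.2, 0.2]
finger_gap: 0.0856
```

```bash
python3 - <<'E'
from h import *
st()
p=viewer.read_camera("scene");save(p,"sceneF")
p=viewer.read_camera("top");save(p,"topF")
W=cloud(p);ok=p["z_map"]>0
near=ok&(abs(W[...,0]-.57)<.2)&(abs(W[...,1])<.27)
t=near&(W[...,2]>.05)&(W[...,2]<.066)
n,l,s,ce=cv2.connectedComponentsWithStats(t.astype(np.uint8))
for i in range(1,n):
    if s[i,4]>60:
        q=np.argwhere(l==i)[:,::-1]
        pts=np.array([w(p,a.astype(float),.058)[:2] for a in q],np.float32)*1000
        r=cv2.minAreaRect(pts);d=np.array(r[0])-C;print(np.round([d@E_,d@U],1),np.round(r[1],1),np.round(W[l==i][:,2].mean(),4))
for q in ["cap_spare_mid","spanner","bottle_mid"]:
    f=finder.find_in(p,q)[0];print(q,np.round(f["at"]),w(p,f["at"]).round(3))
E
```

```text
t 37.33 plate x -196.6 y 279.0 z 219.4 yaw err 0.26 tz [ 6.e-04  5.e-04 -1.e+00] gap 0.0856
F plate [-0.87 -0.4   0.21]
[  73.2 -121.5] [64.7 64.6] 0.0581
[ -1.8 119.2] [64.4 62.5] 0.0578
[ -75.1 -120.5] [64.5 64.2] 0.0583
cap_spare_mid [498. 255.] [ 0.556 -0.451  0.059]Traceback (most recent call last):
  File "<stdin>", line 15, in <module>
IndexError: list index out of range
```

View pics/topF.png

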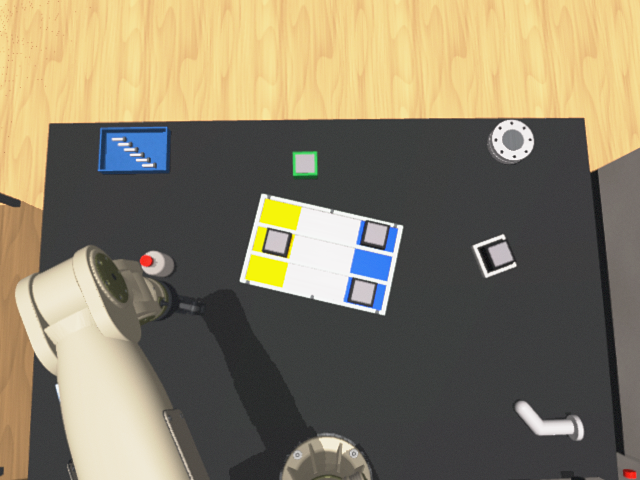

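View pics/sceneF.png

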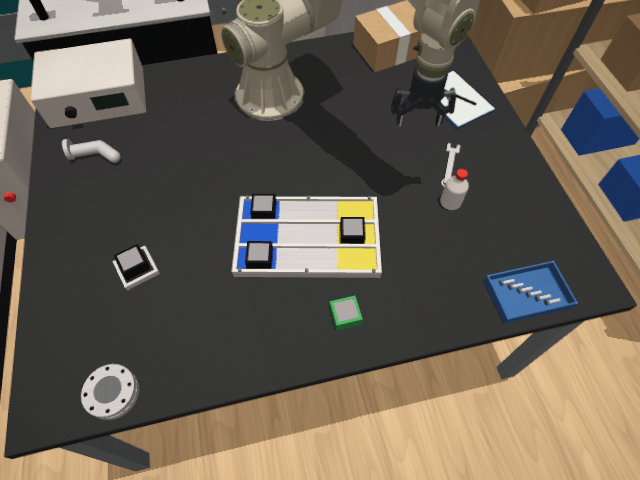

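The overhead view shows cap b in yellow at (277,242), and caps a and c in blue at (363,291) and (376,234). The bottle, spanner, spare and green block are at the same pixels as before. Measured plate y is +119, −120.5 and −121.5, all within the 112–148 limits, and cap tops are at 58 mm, so they sit flat.

```bash
python3 -c "
from h import *
print(hand_in())"
```

```text
the job is handed in; nothing more can be done
None
```

I slid all three capped discs by straddling each one low with the open jaws, then handed the job in at about 37 s of the 66 s allowed. Cap b is on the yellow end; caps a and c are on the blue end.

| Cap | Drag at 16 mm/s | Drag at 4 mm/s | Judged | End | Final plate y (needs 112–148 mm towards its end) |
|---|---|---|---|---|---|
| a | 1.8 N | 1.3 N | polished | blue | −120.5 mm |
| b | 5.5–6.5 N | not measured | rough | yellow | +119 mm |
| c | 2.9 N | 1.8 N | polished | blue | −121.5 mm |

- **Final checks:** the cap tops measured 58 mm above the bench, so all three sit flat. The spare, the spanner, the bottle and the green block are unmoved in the pictures, and the arm is clear of everything.
- **Forces that disagreed:** a and c read above the stated 0.5–0.9 N for polished, partly because drag rose with speed. Both stayed well under the 4.3 N rough minimum: about 2.5 N at 40 mm/s, where b took 5.9 N (8 N at 56 mm/s), so I judged them polished.
- **Upward force on b:** one higher push on b gave 5 N upward on the tool. No tipping was visible, and I finished that push lower down.
- **Check that failed:** the final network check for the spanner and bottle stopped on an error because one of them was not detected with the arm in view. I confirmed both by eye in the scene picture instead.

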